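Dip-gauge the jar over the drip dish and hold the rod to the reader

ROBOT

A 6-joint arm with a two-finger parallel gripper is mounted at the origin on the work surface. World frame = base frame: x ahead of the robot, y to its left, z up, the work surface at z = 0. Lengths are in m, angles in rad, forces in N, time in s.
With the tool pointing down it reaches from about 0.375 to 0.9 m from the base axis. Payload 3.1 kg.
Tool frame: the origin (TCP) lies midway between the tips of the shut fingers; the grasp point (between the pads) lies 19 mm behind it; z points along the fingers, y is the line along which they close (so a half turn about z gives the same grasp; the last joint's range is limited). The gripper opens to 85 mm and grips with 20 to 120 N. Pads are 22 mm wide; open, the fingers measure 114 mm over their backs; the gripper's body (76 mm by 85 mm) begins 54 mm behind the grasp point. The pads swing forward as they close: fully open they stand 13 mm farther back than shut.
Start: joints at [1.048, 0.527, 1.433, -0, 1.181, -0.178], TCP at [0.211, 0.588, 0.231] pointing down, gripper open.
Joint ranges: [-3.08, 3.08], [-0.75, 2.2], [0.22, 2.44], [-1.43, 4.57], [0, 2.65], [-2.85, 2.85]. Speed limits (rad/s): [2.79, 2.79, 3.14, 3.14, 3.14, 3.14].

INTERFACE

Orientations are given as a unit quaternion [x, y, z, w].
In Python, from station import manip gives the robot as it stands.
- The arm moves only by the tool drive_tool, never from a script. Its argument "motion" is a list that holds one entry, the list of rows, each a list of 5 numbers: the finger opening in mm, from 0 to 85.4, then the shift along the tool's x, y, z in units of 30 mm (1.0 is 30 mm), then the turn about the tool's z in units of 8 degrees (1.0 is 8 degrees). In form: [[[fingers, x, y, z, yaw], ...]]. A call has 1 to 10 rows; each row is the pose to reach, as a shift and turn from the pose commanded when the call began, along the tool's axes at that moment; what a row does not reach only later rows make up. A row lasts 1/10 s, in which the tool goes at most 50 mm and 8.59 degrees, less where a joint would pass 70% of its speed; a pose out of reach is approached as far as the arm can. A call with a gripper value outside its range is refused whole. The fingers move at their own pace and stop on an object; "squeeze" is the grip in N (left out, the last holds). Time passes only in rows, so rows that repeat a pose let the fingers close. It gives the time, the measured TCP pose, the force, the opening and the grip force at its end, in the units of the state.
- manip.sense(): the state, without advancing time (a new reading comes with each control period).
- manip.snapshot(name): name is "scene" or "top" or "wrist"; returns the picture (480x640x3 uint8, red, green, blue); there is no depth.
- manip.camera_model(name): a dict with "fov_y" (degrees; the focal length in pixels is half the picture's height over the tangent of half this angle, whatever the lens; pixels are square), "cx", "cy" (the principal point, pixels), "k1" (the pictures are not rectified: a ray, as slopes to the right and down, at radius r is drawn at 1 + k1 r^2 times it, then the intrinsics apply), "origin" and "orientation" of the camera in the world. Camera axes: x right, y up, looking along -z (the intrinsics and any distortion apply to the point x, -y, -z); pixel columns grow to the right and rows downward; lengths in m; the calibration is good to about 2 mm. A picture is of the moment at which its call begins: read the wrist's pose just before it. camera_model takes no time and is no camera call; for the wrist camera it gives the pose at the moment of the call.
- manip.sign_off(): hands the job in; it is judged then, once.
The state is a dict: "t": time; "q": joint angles; "qd": joint speeds; "tau": joint torques, N m; "tcp_pos": TCP position; "tool_rot": TCP orientation; "force": force on the tool from outside, world axes, zero at the start; "ft_torque": the same for the moment, N m; "finger_gap": opening from 0.0 (shut) to 1.0 (fully open); "gripper_force": force on a finger pad.
Only numpy, scipy, OpenCV 4.12 (cv2) and the standard library are available. Lean on these libraries where they do the work, as an engineer would, in place of code of your own. Each camera call takes 0.05 s, during which the arm holds its last target. There are 200 camera calls.

TASK

Swap the two jars, so that the one with the slanting tube stands in the round drip dish and the plain one in the square tray, both upright. Then take the gauge rod from its rack, push it tip first down the jar's tube until its collar stops on the mouth, draw it right out again and hold it level with its tip a few centimetres above the middle of the reader's glass window, without touching it. Finish while still holding the rod there, with the jars still in their new places and the other things on the bench left alone.

Things in the scene. Friction and masses are not known exactly. Their poses are not given: they have to be found in the camera images.
- dip_jar: loose white jar, 62 mm diameter, 80.5 mm tall, about 0.5 kg, with a metal guide tube slanting out of its lid toward its +x, in its xz plane, 60 degrees from level. Origin: centre of underside, z up. The tube's top is 114 mm up and 41 mm out from the jar's axis, so grip across the jar's y, pads 60 to 75 mm up
- tube_mouth (a point): centre of the tube's open mouth, at (30, 0, 108) mm in the jar's frame; the collar stops on this rim. Tube 24 mm outside, 15 mm inside, 60 mm long, opening below into the hollow jar. Site axes are the jar's
- tube_foot (a point): point on the tube's axis 95 mm below the mouth, inside the jar (-17.5, 0, 25.7 mm in the jar's frame): where the rod's tip ends with the collar home. tube_mouth minus tube_foot is the tube's axis
- plain_jar: loose white round jar of the same size (62 mm diameter, 80.5 mm tall, about 0.5 kg), plain flat lid without a tube. Origin: centre of its underside
- dish: fixed round steel drip dish on a 112 mm, 3 mm thick foot plate; its recess is 80 mm across, the floor 4 mm above the bench (jar stands on it), the rim 14 mm above the bench. Origin: centre of its underside, on the bench
- tray: fixed square grey tray, 90 mm outside, 80 mm inside, floor 5 mm above the bench, walls 14 mm high. Origin: centre of its underside, on the bench
- clear_spot (a point): a patch of bare bench (flat printed cutting mat, z = 0) that is always free, about 100 mm across: good for parking a jar meanwhile
- gauge_rod: loose metal rod, 195 mm, 0.09 kg. Origin on its axis at the collar's lower face; +x toward the handle. Shaft 8 mm thick from the tip (x = -95 mm); collar 22 mm disc, x 0 to 8; handle 14 x 14 mm square bar, x 8 to 100, flats facing y and z. Rests in the rack 25 degrees from level, tip low; grip across y at x = 46 mm, hand straight down: it leans 35 degrees at the tube, 25 the other way when level
- rod_tip (a point): the tip of the gauge rod, 95 mm from the lower face of the collar
- rack: fixed grey rack: base 215 x 60 x 8 mm, long along its x, a forked cradle under the shaft beside the collar and one under the handle at rod x = 86 to 96 mm. Origin on the bench below the collar; the handle points to its +x. At rod x = 46 mm the rod's axis is 77 mm above the bench. Lift the rod straight up 30 mm or more to clear the forks
- reader: fixed cream optical reader, box 120 x 130 x 48 mm with a round black-rimmed glass window facing up in the middle of its top. Origin: centre of its underside, on the bench
- window (a point): centre of the glass window's top face, 51 mm above the bench
- dropper_bottle: bystander, loose, to be left alone: small white dropper bottle, 32 mm across, 70 mm tall; origin: centre of its underside
- mix_cup: bystander, loose, to be left alone: clear mixing cup, 56 mm across, 45 mm tall; origin: centre of its underside
- salve_pot: bystander, loose, to be left alone: small squat pot with a dark lid, 44 mm across, 35 mm tall; origin: centre of its underside
- spatula: bystander, loose, to be left alone: wide-bladed resin scraper with a wooden handle, lying flat, 170 mm long; origin near its middle
- weight: bystander, loose, to be left alone: steel cylinder weight, 28 mm across, 32 mm tall; origin: centre of its underside
There are look-alikes about, which are no part of the job. Leave any orange look-alike of the tray alone.

How it is judged:
On the way, in this order (a step that is already met when the one before it is completed fails the run):
1. the jars have changed places: tube jar seated upright in the dish, plain jar in the tray, both let go (horizontal distance between dip_jar and dish below 0.013 m and z of dip_jar in the frame of dish below 0.009 m and angle between each of dip_jar, plain_jar's own z axis and vertical below 0.12 rad and z of plain_jar in the frame of tray below 0.01 m and horizontal distance between plain_jar and tray below 0.019 m and contact force between the fingers and dip_jar below 0.1 N and contact force between the fingers and plain_jar below 0.1 N), for 0.2 s.
2. the rod is down the tube with its collar on the mouth, the jar still seated (distance between gauge_rod and tube_mouth below 0.006 m and distance between rod_tip and tube_foot below 0.013 m and contact force between gauge_rod and dip_jar above 0.3 N and contact force between the fingers and gauge_rod above 1 N and horizontal distance between dip_jar and dish below 0.013 m and z of dip_jar in the frame of dish below 0.009 m and angle between dip_jar's own z axis and vertical below 0.12 rad), for 0.1 s.
3. the rod is drawn right out of the tube, in the hand, the jars still in their places (horizontal distance between dip_jar and dish below 0.013 m and z of dip_jar in the frame of dish below 0.009 m and angle between each of dip_jar, plain_jar's own z axis and vertical below 0.12 rad and z of plain_jar in the frame of tray below 0.01 m and horizontal distance between plain_jar and tray below 0.019 m and z of rod_tip in the frame of dip_jar above 0.125 m and contact force between gauge_rod and dip_jar below 0.1 N and contact force between the fingers and gauge_rod above 1 N), for 0.1 s.
At the end, for the whole second after the job is handed in: Both jars upright in their new places (within 7 degrees), untouched; the fingers hold the gauge rod still, level within 12 degrees, its tip within 22 mm sideways of the window's centre and 12 to 90 mm above the glass, touching no reader, rack or jar (all of step 1 and contact force between the fingers and gauge_rod above 1 N and horizontal distance between rod_tip and window below 0.022 m and z of rod_tip in the frame of window between 0.012 and 0.09 m and angle between gauge_rod's own x axis and vertical between 1.3608 and 1.7808 rad and linear speed of gauge_rod below 0.03 m/s and contact force between gauge_rod and reader below 0.1 N and contact force between gauge_rod and rack below 0.1 N and contact force between gauge_rod and dip_jar below 0.1 N); the arm keeps its last pose, push and grip.
It fails at once if a jar is tipped over (angle between any of dip_jar, plain_jar's own z axis and vertical above 0.5 rad).
It fails at once if a bystander is disturbed (moved more than 30 mm) (distance of any of dropper_bottle, mix_cup, salve_pot, spatula, weight from where it was at the start of the episode above 0.03 m).
It also fails if it takes over 72 s, if anything falls off the work surface, if the arm or the gripper's body presses on something with over 40 N, if the wrist force passes 120 N, or if a joint passes its speed limit or range.

## Working session

There is one attempt and no reset: what is moved stays moved. The work goes in short steps, Python scripts to look and compute and a tool call to move; the robot and the scene stay as the last step left them, time stands still between calls to the robot, and variables do not carry over. Pictures are saved under pics/ and viewed, at most 10 in all, crops included, and the job is handed in when it is done.

Besides the shell and the picture viewer there is one more tool, called after "Request:" as name(argument=value, ...) on one line, values as JSON. drive_tool: Moves the arm, as the interface text tells. Its arguments: {"type":"object","properties":{"motion":{"type":"array","items":{"type":"array","items":{"type":"array","items":{"type":"number"}}}},"squeeze":{"type":"number"}},"required":["motion"]}

```bash
mkdir -p pics; cat > h.py <<'E'
import numpy as np, cv2
from station import manip
from scipy.spatial.transform import Rotation as R
def K(c):
    f=240/np.tan(np.radians(c["fov_y"])/2); return f
def ray(c,u,v):
    f=K(c); d=np.array([(u-c["cx"])/f,(v-c["cy"])/f]); s=d.copy()
    for _ in range(30): s=d/(1+c["k1"]*(s@s))
    return R.from_quat(c["orientation"]).apply([s[0],-s[1],-1.0])
def atz(c,u,v,z):
    d=ray(c,u,v); o=np.array(c["origin"]); return o+d*(z-o[2])/d[2]
def proj(c,p):
    q=R.from_quat(c["orientation"]).inv().apply(np.array(p)-c["origin"])
    s=np.array([q[0],-q[1]])/-q[2]; s=s*(1+c["k1"]*(s@s)); return s*K(c)+[c["cx"],c["cy"]]
def snap(n,f):
    c=manip.camera_model(n); im=manip.snapshot(n)[:,:,::-1].copy(); cv2.imwrite("pics/"+f,im); return c,im
E
python3 - <<'E'
from h import *
a=[]
for n in("scene","top","wrist"):
    c,im=snap(n,n+"0.png"); print(n,c)
s=manip.sense(); print(s)
E
```

```text
scene {'fov_y': 49.07981050889246, 'cx': 322.6065344604292, 'cy': 243.3232794437098, 'k1': -0.060501095580525244, 'origin': array([ 0.89230628, -0.50582872,  0.92640313]), 'orientation': array([0.3443008 , 0.1166874 , 0.29851575, 0.88245643])}
top {'fov_y': 52.47283483157287, 'cx': 323.18445703477244, 'cy': 236.20723443196465, 'k1': 0.016530836129588698, 'origin': array([0.2482272 , 0.10315073, 1.35316025]), 'orientation': array([-0.05075381,  0.04968625,  0.70707301, -0.70356456])}
wrist {'fov_y': 64.8177098582307, 'cx': 326.18732242230345, 'cy': 236.50214606733783, 'k1': -0.016356189726666703, 'origin': array([0.13279955, 0.61638345, 0.37318303]), 'orientation': array([-0.13439348, -0.09357112,  0.5676556 ,  0.8068147 ])}
{'t': 0.15, 'q': array([ 1.04747968e+00,  5.28263902e-01,  1.43365395e+00,  3.28796710e-05,
        1.18141951e+00, -1.78496267e-01]), 'qd': array([ 0.00129823, -0.00287579, -0.00415254, -0.00121569,  0.00019087,
       -0.00020837]), 'tau': array([ 6.67659187e-04, -4.42749238e+01, -1.78277153e+01, -2.31917520e-04,
        5.52478348e-03,  2.61281463e-05]), 'tcp_pos': array([0.21093583, 0.58771633, 0.23053688]), 'tool_rot': array([ 1.71563397e-01,  9.85172695e-01, -8.13969075e-04, -3.14148737e-04]), 'force': array([-0.22264161,  0.54750648,  0.27857831]), 'ft_torque': array([-0.04097077,  0.01403608, -0.02143197]), 'gripper_force': 0.0, 'finger_gap': 0.99926203085552}
```

View pics/top0.png

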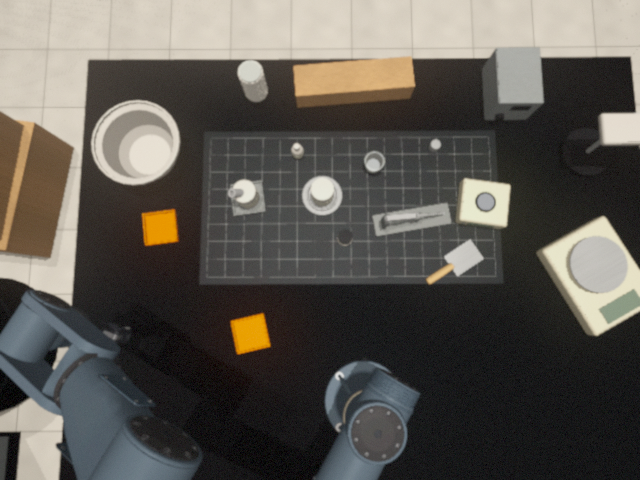

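View pics/scene0.png

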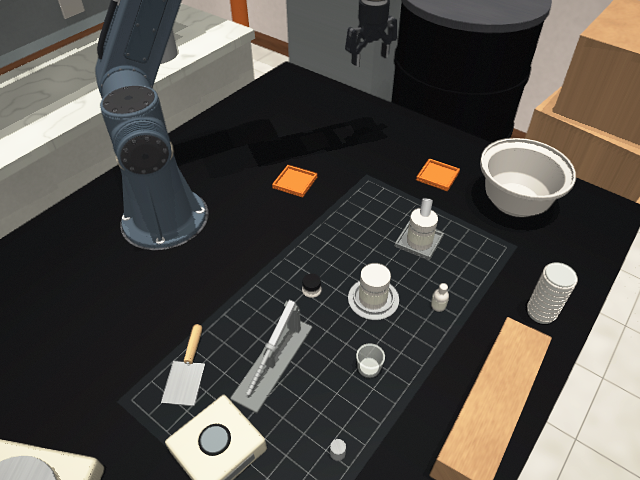

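The top view shows these candidates:
- **Tube jar:** (245,194), in the grey tray at (248,198). The mouth is toward (233,190).
- **Plain jar:** (322,191), in the dish at (322,195).
- **Look-alikes, leave alone:** orange trays at (160,227) and (251,333), a ribbed can at (253,80), and a big scale at (598,265).
- **Reader:** (484,203).
- **Rack and rod:** (412,218), with the handle toward (390,218).

One close crop will check these choices.

```bash
python3 - <<'E'
from h import *
t=cv2.imread("pics/top0.png"); s=cv2.imread("pics/scene0.png")
a=cv2.resize(t[165:245,215:415],None,fx=4,fy=4,interpolation=2)[:, :800]
a=cv2.resize(t[170:240,220:370],(800,373),interpolation=2)
b=cv2.resize(t[170:240,360:520],(520,227),interpolation=2)
c=cv2.resize(s[190:260,385:455],(227,227),interpolation=2)
o=np.zeros((600,800,3),np.uint8);o[:373]=a;o[373:,:520]=b;o[373:,530:757]=c
cv2.imwrite("pics/crop1.png",o)
E
```

```text
(no output)
```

View pics/crop1.png

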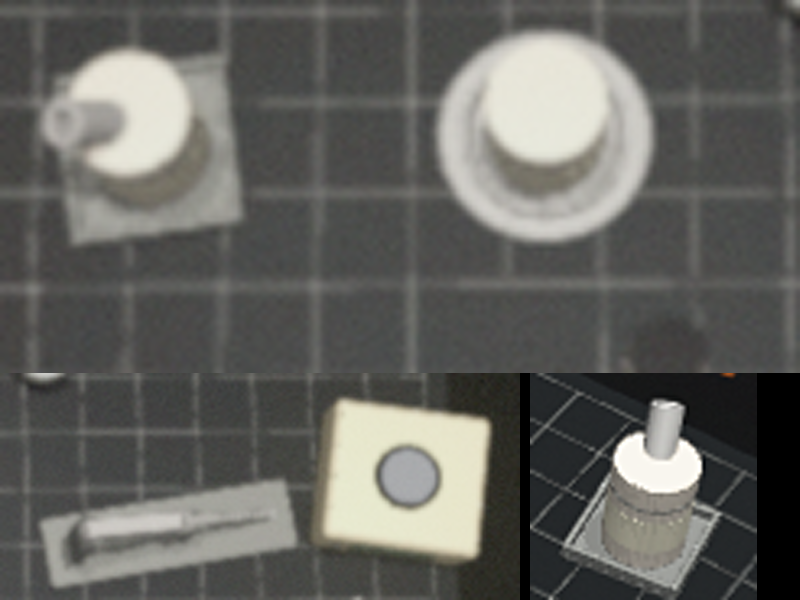

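The crop settles the choices. The tube jar's lid is at (244,191) with its mouth at (232,193), in the grey tray. The plain jar's lid is at (322,189), in the dish. The rod's handle is on the left and its tip on the right; the window is at (485,202).

```bash
cat > m.py <<'E'
from h import *
c=manip.camera_model("top")
A=lambda x,y:(220+x/5.333-.4,170+y/5.333-.4); B=lambda x,y:(360+x/3.25-.4,170+(y-373)/3.25-.4)
P=lambda n,uv,z:print(n,np.round(atz(c,*uv,z),4))
P("dip",A(130,113),.0855);P("mouth",A(62,122),.113);P("plain",A(545,102),.0845);P("dish",A(546,137),.008)
tc=[atz(c,*A(*p),.014)[:2] for p in[(60,78),(222,57),(243,217),(73,243)]];print("tray",np.mean(tc,0),np.round(tc,3).tolist())
rc=[atz(c,*B(*p),.008)[:2] for p in[(40,520),(285,481),(297,546),(52,586)]];rc=np.array(rc);print("rack",rc.mean(0),rc.round(3).tolist())
P("win",B(408,476),.051);P("rodtip",B(270,519),.02);P("handle end",B(82,522),.1)
for n,uv,z in[("bottle",(297,150),.05),("cup",(374,162),.03),("pot",(345,237),.03),("weight",(435,145),.03),("spat",(455,262),0),("mat",(204,131),0),("mat",(494,131),0),("mat",(204,283),0)]:P(n,uv,z)
print((rc[0]+rc[3]-rc[1]-rc[2])/2)
E
python3 m.py
```

```text
dip [0.553  0.3151 0.0855]
mouth [0.542  0.3436 0.113 ]
plain [0.5578 0.1077 0.0845]
dish [0.5575 0.1076 0.008 ]
tray [0.55105733 0.31641671] [[0.589, 0.364], [0.6, 0.279], [0.514, 0.267], [0.501, 0.356]]
rack [ 0.48857021 -0.14292864] [[0.501, -0.032], [0.534, -0.245], [0.477, -0.253], [0.443, -0.042]]
win [ 0.5284 -0.3367  0.051 ]
rodtip [ 0.4982 -0.2277  0.02  ]
handle end [ 0.4816 -0.0568  0.1   ]
bottle [0.6765 0.1761 0.05  ]
cup [ 0.6471 -0.0388  0.03  ]
pot [0.4351 0.0448 0.03  ]
weight [ 0.6954 -0.2113  0.03  ]
spat [ 0.3676 -0.2615  0.    ]
mat [0.7511 0.448  0.    ]
mat [ 0.7462 -0.3898  0.    ]
mat [0.3128 0.4352 0.    ]
[-0.03343143  0.21196602]
```

```bash
cat >> h.py <<'E'
def mv(x,y,z,hd=None):
    "units of a move to x,y,z with tool y along heading hd (deg)"
    s=manip.sense(); r=R.from_quat(s["tool_rot"]); d=r.inv().apply(np.array([x,y,z])-s["tcp_pos"])/.03
    ty=r.apply([0,1,0]); h=np.degrees(np.arctan2(ty[1],ty[0])); yaw=0
    if hd is not None: yaw=-((hd-h+90)%180-90)/8
    print("mv",np.round(d,2),round(yaw,2),"| at",s["tcp_pos"].round(4),"hd",round(h,1),"tilt",np.degrees(np.arccos(-r.apply([0,0,1])[2])).round(2),"q6",s["q"][5].round(2),"t",round(s["t"],2),"gap",round(s["finger_gap"]*85.4,1),"F",s["force"].round(1),round(s["gripper_force"],1))
E
python3 -c "
from h import *
mv(.558,.108,.17,21)"
```

```text
mv [-16.29 -11.14   2.03] 6.16 | at [0.2109 0.5877 0.2305] hd 70.2 tilt 0.1 q6 -0.18 t 0.15 gap 85.3 F [-0.2  0.5  0.3] 0.0
```

Request:
drive_tool(motion=[[[85, -16.3, -11.1, 2.0, 6.2], [85, -16.3, -11.1, 2.0, 6.2], [85, -16.3, -11.1, 2.0, 6.2], [85, -16.3, -11.1, 2.0, 6.2], [85, -16.3, -11.1, 2.0, 6.2], [85, -16.3, -11.1, 2.0, 6.2], [85, -16.3, -11.1, 2.0, 6.2], [85, -16.3, -11.1, 2.0, 6.2], [85, -16.3, -11.1, 2.0, 6.2], [85, -16.3, -11.1, 2.0, 6.2]]])

```text
t: 1.15
tcp_pos: [0.5044, 0.1839, 0.1806]
tool_rot: [0.569, 0.822, -0.0, -0.0]
force: [0.5, 0.3, 0.9]
finger_gap: 0.992
gripper_force: 0.0
```

Request:
drive_tool(motion=[[[85, 0, 0, 0, 0], [85, 0, 0, 0, 0]]])

```text
t: 1.35
tcp_pos: [0.5039, 0.1845, 0.1804]
tool_rot: [0.57, 0.821, -0.0, -0.001]
force: [-0.8, -0.3, -0.1]
finger_gap: 0.997
gripper_force: 0.0
```

```bash
python3 -c "
from h import *
mv(.558,.108,.17,21)"
```

```text
mv [-3.02  0.8   0.34] -0.07 | at [0.5039 0.1845 0.1804] hd 20.5 tilt 0.07 q6 -0.21 t 1.35 gap 85.1 F [-0.8 -0.3 -0.1] 0.0
```

Request:
drive_tool(motion=[[[85, -3.0, 0.8, 0.3, 0], [85, -3.0, 0.8, 0.3, 0], [85, -3.0, 0.8, 0.3, 0], [85, -3.0, 0.8, 0.3, 0]]])

```text
t: 1.75
tcp_pos: [0.5568, 0.1108, 0.1716]
tool_rot: [0.569, 0.822, -0.0, -0.001]
force: [-0.2, -0.2, 0.2]
finger_gap: 0.994
gripper_force: 0.0
```

```bash
python3 - <<'E'
from h import *
c,im=snap("wrist","w1.png")
for n,p in [("plain",(.558,.108,.0845)),("dip",(.553,.315,.0855)),("dish",(.5575,.1076,.014))]: print(n,proj(c,p).round())
mv(.558,.108,.054,21)
E
```

```text
plain [326. 248.]
dip [ 466. -125.]
dish [325. 219.]
mv [-0.13  0.02  3.92] -0.04 | at [0.5562 0.1114 0.1716] hd 20.7 tilt 0.12 q6 -0.36 t 1.8 gap 85.1 F [ 0.2 -0.4  0.4] 0.0
```

View pics/w1.png

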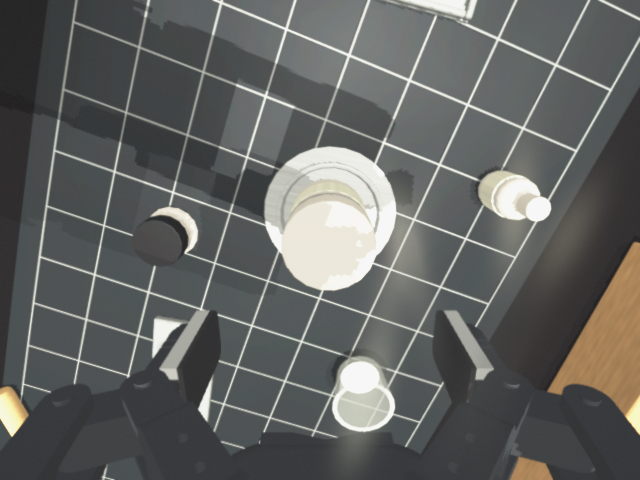

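The wrist view shows the plain lid centred at about (329,243) and the dish at (330,212). The nearest items, the pot at (160,240) and the bottle at (510,195), are clear of the fingers.

```bash
python3 - <<'E'
from h import *
c=manip.camera_model("wrist")
for z,u,v in((.0845,329,243),(.014,330,212),(.004,330,212)):print(atz(c,u,v,z).round(4))
E
```

```text
[0.5578 0.1128 0.0845]
[0.5584 0.1149 0.014 ]
[0.5594 0.1124 0.004 ]
```

Request:
drive_tool(motion=[[[85, -0.05, 0.05, 2.0, 0], [85, -0.05, 0.05, 3.3, 0], [85, -0.05, 0.05, 3.9, 0], [85, -0.05, 0.05, 3.9, 0], [45, -0.05, 0.05, 3.9, 0], [45, -0.05, 0.05, 3.9, 0], [45, -0.05, 0.05, 3.9, 0], [45, -0.05, 0.05, 3.9, 0], [45, -0.05, 0.05, 3.9, 0], [45, -0.05, 0.05, 3.9, 0]]], squeeze=50)

```text
t: 2.8
tcp_pos: [0.5597, 0.1097, 0.057]
tool_rot: [0.569, 0.822, 0.001, 0.0]
force: [-3.6, 1.6, 6.3]
finger_gap: 0.714
gripper_force: 54.7
```

```bash
python3 -c "
from h import *
mv(.558,.110,.154,21);mv(.44,.20,.154,21)"
```

```text
mv [ 0.03 -0.04 -3.23] -0.04 | at [0.5597 0.1097 0.057 ] hd 20.6 tilt 0.09 q6 -0.36 t 2.8 gap 61.0 F [-3.6  1.6  6.3] 54.7
mv [ 4.22 -2.67 -3.24] -0.04 | at [0.5597 0.1097 0.057 ] hd 20.6 tilt 0.09 q6 -0.36 t 2.8 gap 61.0 F [-3.6  1.6  6.3] 54.7
```

Request:
drive_tool(motion=[[[45, 0, 0, -0.7, 0], [45, 0, 0, -1.8, 0], [45, 1.4, -0.9, -2.0, 0], [45, 2.8, -1.8, -2.0, 0], [45, 4.2, -2.7, -2.0, 0], [45, 4.2, -2.7, -2.0, 0], [45, 4.2, -2.7, -2.0, 0]]])

```text
t: 3.5
tcp_pos: [0.4383, 0.1993, 0.1153]
tool_rot: [0.568, 0.823, 0.0, 0.0]
force: [1.3, 0.1, -5.7]
finger_gap: 0.712
gripper_force: 57.7
```

```bash
python3 -c "
from h import *
mv(.44,.20,.053,21)"
```

```text
mv [0.   0.06 2.08] -0.02 | at [0.4383 0.1993 0.1153] hd 20.8 tilt 0.04 q6 -0.17 t 3.5 gap 60.8 F [ 1.3  0.1 -5.7] 57.7
```

Request:
drive_tool(motion=[[[45, 0, 0, 1.0, 0], [45, 0, 0, 1.7, 0], [45, 0, 0, 2.0, 0], [45, 0, 0, 2.05, 0], [45, 0, 0, 2.05, 0], [85, 0, 0, 2.05, 0], [85, 0, 0, 2.05, 0], [85, 0, 0, 2.05, 0], [85, 0, 0, 1.0, 0], [85, 0, 0, -1.5, 0]]])

```text
t: 4.5
tcp_pos: [0.4377, 0.198, 0.134]
tool_rot: [0.569, 0.822, -0.002, -0.002]
force: [1.3, 0.2, 0.4]
finger_gap: 0.99
gripper_force: 0.0
```

```bash
python3 -c "
from h import *
mv(.552,.315,.175,21)"
```

```text
mv [ 2.31  4.93 -1.4 ] -0.05 | at [0.4377 0.198  0.134 ] hd 20.6 tilt 0.36 q6 -0.17 t 4.5 gap 84.6 F [1.3 0.2 0.4] 0.0
```

Request:
drive_tool(motion=[[[85, 0.2, 0.4, -1.4, 0], [85, 1.0, 2.0, -1.4, 0], [85, 1.7, 3.6, -1.4, 0], [85, 2.3, 4.9, -1.4, 0], [85, 2.3, 4.9, -1.4, 0], [85, 2.3, 4.9, -1.4, 0]]])

```text
t: 5.1
tcp_pos: [0.5526, 0.3154, 0.1767]
tool_rot: [0.568, 0.823, -0.0, -0.0]
force: [-1.3, -0.0, -0.4]
finger_gap: 0.992
gripper_force: 0.0
```

```bash
python3 - <<'E'
from h import *
mv(.552,.315,.055,21)
c,im=snap("wrist","w2.png")
for n,p in [("dip",(.553,.315,.0855)),("mouth",(.542,.3436,.113))]: print(n,proj(c,p).round())
E
```

```text
mv [-0.   -0.02  4.06] -0.03 | at [0.5526 0.3154 0.1767] hd 20.7 tilt 0.02 q6 -0.02 t 5.1 gap 84.7 F [-1.3 -0.  -0.4] 0.0
dip [326. 243.]
mouth [326. 208.]
```

View pics/w2.png

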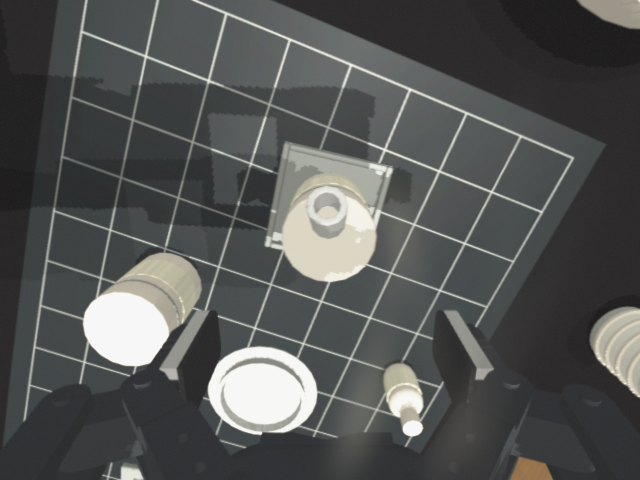

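The wrist view shows the dip jar's lid at about (329,233), its mouth at (327,207), the empty dish rim at about (263,389) and the parked plain jar at (127,322).

```bash
python3 - <<'E'
from h import *
c=manip.camera_model("wrist")
for z,u,v in((.0855,329,233),(.113,327,207),(.014,263,390),(.004,263,390),(.0805,127,322)):print(atz(c,u,v,z).round(4))
# tray: edges
for u,v in((287,143),(391,168),(267,246)):print(atz(c,u,v,.014).round(4))
c2=manip.camera_model("top");im=manip.snapshot("top")[:,:,::-1]
cv2.imwrite("pics/t2.png",cv2.resize(im[165:265,210:370],(800,500),interpolation=2))
E
```

```text
[0.5513 0.321  0.0855]
[0.5414 0.3434 0.113 ]
[0.5571 0.1221 0.014 ]
[0.5582 0.1132 0.004 ]
[0.4386 0.2037 0.0805]
[0.5026 0.3571 0.014 ]
[0.5871 0.3681 0.014 ]
[0.5143 0.2691 0.014 ]
```

View pics/t2.png

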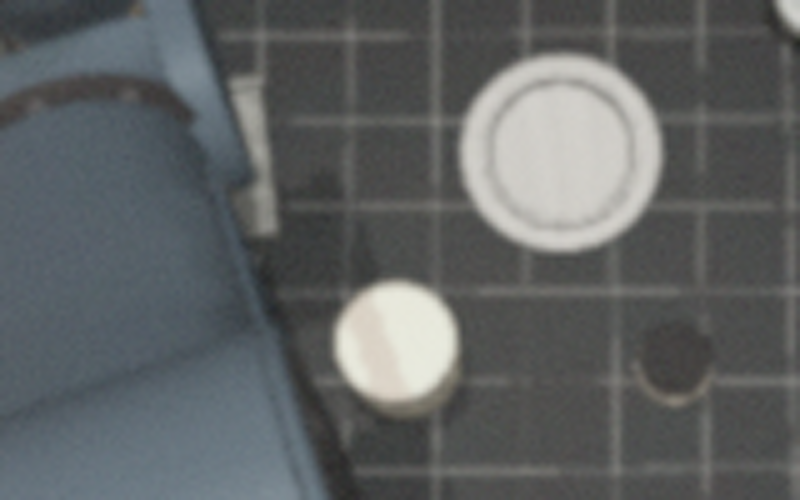

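Request:
drive_tool(motion=[[[85, -0.1, 0, 1.5, 0], [85, -0.1, 0, 3.0, 0], [85, -0.1, 0, 3.8, 0], [85, -0.1, 0, 4.0, 0], [45, -0.1, 0, 4.0, 0], [45, -0.1, 0, 4.0, 0], [45, -0.1, 0, 4.0, 0], [45, -0.1, 0, 4.0, 0], [45, -0.1, 0, 4.0, 0], [45, -0.1, 0, 4.0, 0]]])

```text
t: 6.2
tcp_pos: [0.5557, 0.3124, 0.0591]
tool_rot: [0.569, 0.822, 0.002, 0.002]
force: [1.7, -1.5, 6.8]
finger_gap: 0.717
gripper_force: 55.9
```

```bash
python3 -c "
from h import *
p=manip.sense()['tcp_pos'];mv(p[0]+.006,p[1]-.208,p[2]-.001+.06,20.6)"
```

```text
mv [-6.56 -2.25 -1.97] 0.01 | at [0.5557 0.3124 0.0591] hd 20.7 tilt 0.28 q6 -0.02 t 6.2 gap 61.2 F [ 1.7 -1.5  6.8] 55.9
```

Request:
drive_tool(motion=[[[85, 0, 0, 0, 0], [85, 0, 0, 0, 0], [85, 0.2, 0, 0, 0], [85, 0.2, 0, 0, 0], [45, 0.2, 0, 0, 0], [45, 0.2, 0, 0, 0], [45, 0.2, 0, 0, 0], [45, 0.2, 0, 0, 0], [45, 0.2, 0, 0, 0], [45, 0.2, 0, 0, 0]]])

```text
t: 7.2
tcp_pos: [0.5529, 0.3182, 0.0576]
tool_rot: [0.569, 0.822, 0.001, 0.001]
force: [2.0, 2.4, 5.3]
finger_gap: 0.717
gripper_force: 54.0
```

```bash
python3 -c "
from h import *
p=manip.sense()['tcp_pos'];mv(p[0]+.006,p[1]-.208,p[2]-.001+.06,20.6)"
```

```text
mv [-6.56 -2.25 -1.98] 0.0 | at [0.5529 0.3182 0.0576] hd 20.6 tilt 0.18 q6 -0.01 t 7.2 gap 61.2 F [2.  2.4 5.3] 54.0
```

Request:
drive_tool(motion=[[[45, 0, 0, -0.7, 0], [45, 0, 0, -2.0, 0], [45, -1.4, -0.5, -2.0, 0], [45, -2.8, -1.0, -2.0, 0], [45, -4.2, -1.45, -2.0, 0], [45, -5.6, -1.9, -2.0, 0], [45, -6.55, -2.25, -2.0, 0], [45, -6.55, -2.25, -2.0, 0], [45, -6.55, -2.25, -2.0, 0], [45, -6.55, -2.25, -2.0, 0]]])

```text
t: 8.2
tcp_pos: [0.5561, 0.1107, 0.1158]
tool_rot: [0.569, 0.823, -0.001, -0.002]
force: [-0.4, 1.0, -4.4]
finger_gap: 0.717
gripper_force: 56.7
```

```bash
python3 -c "
from h import *
mv(.5589,.1102,.0566,20.6)
snap('wrist','w3.png')"
```

```text
mv [-0.05  0.09  1.97] 0.01 | at [0.5561 0.1107 0.1158] hd 20.7 tilt 0.22 q6 -0.36 t 8.2 gap 61.3 F [-0.4  1.  -4.4] 56.7
```

Request:
drive_tool(motion=[[[45, 0, 0.1, 0.8, 0], [45, 0, 0.1, 1.6, 0], [45, 0, 0.1, 1.9, 0], [45, 0, 0.1, 1.98, 0], [45, 0, 0.1, 1.98, 0], [45, 0, 0.1, 1.98, 0], [85, 0, 0.1, 1.98, 0], [85, 0, 0.1, 1.98, 0], [85, 0, 0.1, 1.98, 0]]])

```text
t: 9.15
tcp_pos: [0.5615, 0.1109, 0.0585]
tool_rot: [0.569, 0.822, 0.001, 0.001]
force: [-0.8, 0.2, -0.5]
finger_gap: 0.997
gripper_force: 0.0
```

Request:
drive_tool(motion=[[[85, 0, 0, -0.7, 0], [85, 0, 0, -2.2, 0], [85, 0, 0, -3.9, 0], [85, 0, 0, -3.9, 0], [85, 0, 0, -3.9, 0]]])

```text
t: 9.65
tcp_pos: [0.5617, 0.111, 0.1766]
tool_rot: [0.569, 0.822, 0.001, 0.002]
force: [0.3, -0.8, -0.3]
finger_gap: 0.997
gripper_force: 0.0
```

```bash
python3 -c "
from h import *
mv(.438,.200,.173,20.6)
c,im=snap('wrist','w4.png')
print(proj(c,(.5589,.1102,.0845)),proj(c,(.5589,.1102,.003)))"
```

```text
mv [ 4.23 -2.81  0.1 ] 0.01 | at [0.5617 0.111  0.1766] hd 20.6 tilt 0.27 q6 -0.36 t 9.65 gap 85.1 F [ 0.3 -0.8 -0.3] 0.0
[320.67929294 240.77671407] [321.49689558 209.1025755 ]
```

View pics/w4.png

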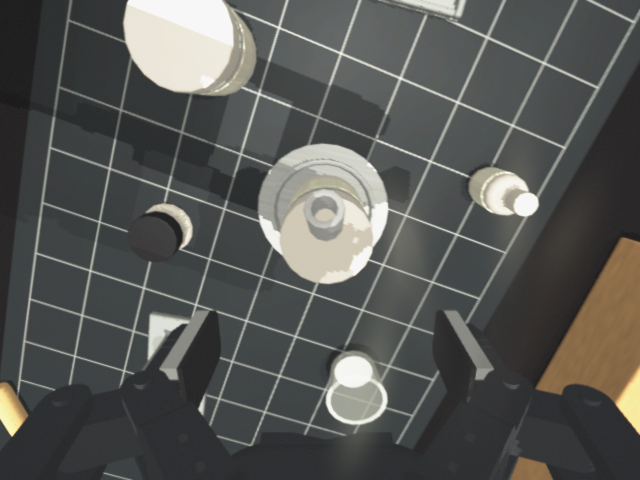

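The wrist view shows the tube jar seated flat in the dish, with its lid at (326,236) and the dish at (323,210). That is about 4 mm off centre. Next is the plain jar.

Request:
drive_tool(motion=[[[85, 1.4, -0.9, 0, 0], [85, 2.8, -1.8, 0, 0], [85, 4.3, -2.8, 0, 0], [85, 4.3, -2.8, 0, 0], [85, 4.3, -2.8, 1.5, 0], [85, 4.3, -2.8, 3.0, 0], [85, 4.3, -2.8, 3.9, 0], [85, 4.3, -2.8, 4.1, 0], [85, 4.3, -2.8, 4.1, 0]]])

```text
t: 10.6
tcp_pos: [0.4355, 0.2016, 0.0499]
tool_rot: [0.569, 0.822, -0.001, -0.001]
force: [-1.3, -0.5, -0.3]
finger_gap: 0.995
gripper_force: 0.0
```

Request:
drive_tool(motion=[[[45, 0, 0, 0, 0], [45, 0, 0, 0, 0], [45, 0, 0, 0, 0], [45, 0, 0, 0, 0], [45, 0, 0, 0, 0], [45, 0, 0, 0, 0]]])

```text
t: 11.2
tcp_pos: [0.438, 0.2024, 0.0531]
tool_rot: [0.569, 0.822, 0.002, 0.001]
force: [0.5, -0.1, 7.0]
finger_gap: 0.716
gripper_force: 54.4
```

```bash
python3 -c "
from h import *
p=manip.sense()['tcp_pos'];mv(.551,.315,p[2]+.06,20.6)"
```

```text
mv [ 2.18  4.86 -1.98] 0.01 | at [0.438  0.2024 0.0531] hd 20.6 tilt 0.24 q6 -0.16 t 11.2 gap 61.1 F [ 0.5 -0.1  7. ] 54.4
```

Request:
drive_tool(motion=[[[45, 0, 0, -0.7, 0], [45, 0, 0, -2.0, 0], [45, 0.5, 1.2, -2.0, 0], [45, 1.1, 2.4, -2.0, 0], [45, 1.6, 3.6, -2.0, 0], [45, 2.2, 4.85, -2.0, 0], [45, 2.2, 4.85, -2.0, 0], [45, 2.2, 4.85, -2.0, 0], [45, 2.2, 4.85, -2.0, 0]]])

```text
t: 12.1
tcp_pos: [0.547, 0.3142, 0.1103]
tool_rot: [0.569, 0.822, -0.002, -0.001]
force: [-0.1, 0.3, -5.8]
finger_gap: 0.711
gripper_force: 58.4
```

```bash
python3 -c "
from h import *
mv(.551,.315,.0585,20.6)"
```

```text
mv [-0.02  0.14  1.73] 0.01 | at [0.547  0.3142 0.1103] hd 20.6 tilt 0.27 q6 -0.02 t 12.1 gap 60.7 F [-0.1  0.3 -5.8] 58.4
```

Request:
drive_tool(motion=[[[45, 0, 0.15, 0.6, 0], [45, 0, 0.15, 1.4, 0], [45, 0, 0.15, 1.65, 0], [45, 0, 0.15, 1.72, 0], [45, 0, 0.15, 1.72, 0], [45, 0, 0.15, 1.72, 0], [85, 0, 0.15, 1.72, 0], [85, 0, 0.15, 1.72, 0], [85, 0, 0.15, 1.72, 0]]])

```text
t: 13.0
tcp_pos: [0.5548, 0.317, 0.0613]
tool_rot: [0.569, 0.822, 0.001, 0.001]
force: [0.2, 1.1, -0.2]
finger_gap: 0.999
gripper_force: 0.0
```

Request:
drive_tool(motion=[[[85, 0, 0, -0.7, 0], [85, 0, 0, -2.2, 0], [85, 0, 0, -3.9, 0], [85, 0, 0, -4.5, 0], [85, 0, 0, -4.5, 0]]])

```text
t: 13.5
tcp_pos: [0.5564, 0.3178, 0.2002]
tool_rot: [0.569, 0.822, 0.004, 0.003]
force: [1.1, -0.4, -0.3]
finger_gap: 0.997
gripper_force: 0.0
```

```bash
python3 - <<'E'
from h import *
# rod grip point: rack origin below collar; base centre guess from picture -> use rod points
tip=np.array([.4982,-.2277,.02]); he=np.array([.4816,-.0568,.1])
d=(tip-he)/np.linalg.norm(tip-he); g=tip-d*.141; print(g, np.linalg.norm(tip-he), np.degrees(np.arctan2(-d[1],-d[0])))
mv(.489,-.10,.21,9)
E
```

```text
[ 0.48584375 -0.10049019  0.07954819] 0.1894264237111602 95.54789693616058
mv [-12.24  -7.01  -0.4 ] 1.46 | at [0.5564 0.3178 0.2002] hd 20.7 tilt 0.61 q6 -0.02 t 13.5 gap 85.1 F [ 1.1 -0.4 -0.3] 0.0
```

Request:
drive_tool(motion=[[[85, -1.5, -0.8, -0.4, 0.5], [85, -3, -1.7, -0.4, 1], [85, -4.5, -2.6, -0.4, 1.45], [85, -6, -3.5, -0.4, 1.45], [85, -7.5, -4.3, -0.4, 1.45], [85, -9, -5.2, -0.4, 1.45], [85, -10.5, -6.1, -0.4, 1.45], [85, -12.2, -7.0, -0.4, 1.45], [85, -12.2, -7.0, -0.4, 1.45], [85, -12.2, -7.0, -0.4, 1.45]]])

```text
t: 14.5
tcp_pos: [0.4854, -0.1029, 0.206]
tool_rot: [0.651, 0.759, -0.0, -0.0]
force: [0.1, 1.4, 0.1]
finger_gap: 0.992
gripper_force: 0.0
```

```bash
python3 - <<'E'
from h import *
c,im=snap("wrist","w5.png"); mv(.489,-.10,.058,9)
print(proj(c,(.486,-.1,.08)))
ct=manip.camera_model("top"); t=manip.snapshot("top")[:,:,::-1]
o=np.zeros((600,800,3),np.uint8); o[:480,:640]=im; o[480:,:]=0
o[480:600,640:]=0; k=cv2.resize(t[165:245,220:370],(225,120),interpolation=2); o[480:,:225]=k
cv2.imwrite("pics/w5c.png",o)
E
```

```text
mv [0.01 0.13 4.93] -0.02 | at [ 0.4853 -0.1009  0.206 ] hd 8.8 tilt 0.1 q6 -0.59 t 14.55 gap 84.9 F [ 0.2  0.6 -0.9] 0.0
[327.34167643 222.63522244]
```

View pics/w5c.png

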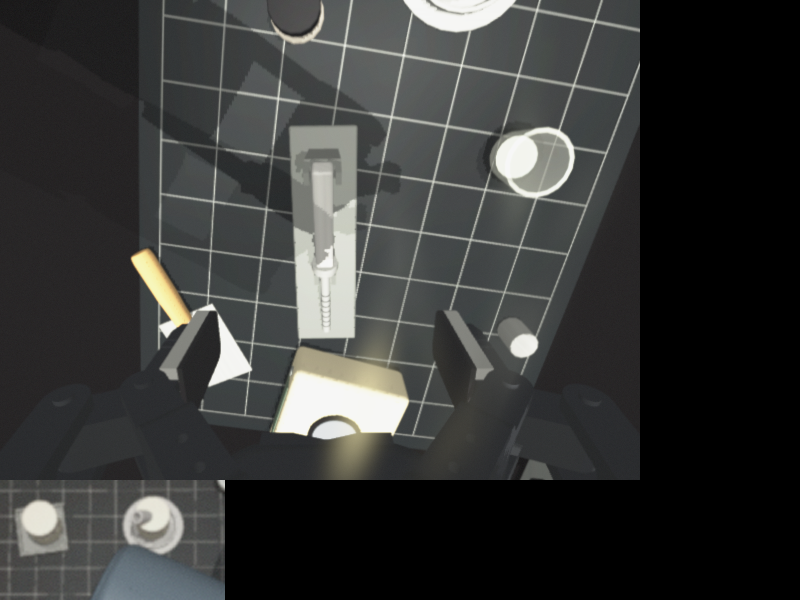

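The wrist view shows the rod running from its handle end at (322,165) through the collar at (324,267) to its tip at (326,330). The inset shows both jars seated in their new places. The tool lines up with the rod, so I descend.

Request:
drive_tool(motion=[[[85, 0, -0.08, 1.6, 0], [85, 0, -0.08, 3.2, 0], [85, 0, -0.08, 4.5, 0], [85, 0, -0.08, 4.93, 0], [85, 0, -0.08, 4.93, 0], [5, 0, -0.08, 4.93, 0], [5, 0, -0.08, 4.93, 0], [5, 0, -0.08, 4.93, 0], [5, 0, -0.08, 4.93, 0], [5, 0, -0.08, 4.93, 0]]], squeeze=40)

```text
t: 15.6
tcp_pos: [0.4841, -0.1004, 0.0598]
tool_rot: [0.649, 0.761, 0.0, 0.001]
force: [-1.0, -0.5, 3.0]
finger_gap: 0.159
gripper_force: 39.5
```

Request:
drive_tool(motion=[[[5, 0, 0, 0, 0], [5, 0, 0, 0, 0], [5, 0, 0, 0, 0], [5, 0, 0, 0, 0]]])

```text
t: 16.0
tcp_pos: [0.4841, -0.1004, 0.0597]
tool_rot: [0.649, 0.761, 0.0, 0.001]
force: [-0.6, 0.5, 6.0]
finger_gap: 0.159
gripper_force: 40.0
```

Request:
drive_tool(motion=[[[5, 0, 0, -0.5, 0], [5, 0, 0, -1.2, 0], [5, 0, 0, -2.2, 0], [5, 0, 0, -2.8, 0], [5, 0, 0, -2.8, 0], [5, 0, 0, -2.8, 0]]])

```text
t: 16.6
tcp_pos: [0.4834, -0.1001, 0.1427]
tool_rot: [0.649, 0.761, 0.0, -0.0]
force: [-0.3, -0.5, -1.4]
finger_gap: 0.156
gripper_force: 39.2
```

```bash
python3 - <<'E'
from h import *
mv(.489,-.10,.058,9)
c,im=snap("wrist","w6.png"); s,i2=snap("scene","s6.png")
p=manip.sense()["tcp_pos"]; a=proj(s,p).astype(int); print(a)
a=np.clip(a,[120,90],[520,390])
o=np.zeros((600,800,3),np.uint8); o[:300,:400]=cv2.resize(im,(400,300)); o[300:,:400]=cv2.resize(i2,(400,300)); o[:400,400:]=cv2.resize(i2[a[1]-70:a[1]+70,a[0]-70:a[0]+70],(400,400),interpolation=2)
cv2.imwrite("pics/c6.png",o)
E
```

```text
mv [-0.03  0.18  2.82] 0.0 | at [ 0.4834 -0.1001  0.1427] hd 9.0 tilt 0.0 q6 -0.59 t 16.6 gap 13.3 F [-0.3 -0.5 -1.4] 39.2
[279 303]
```

View pics/c6.png

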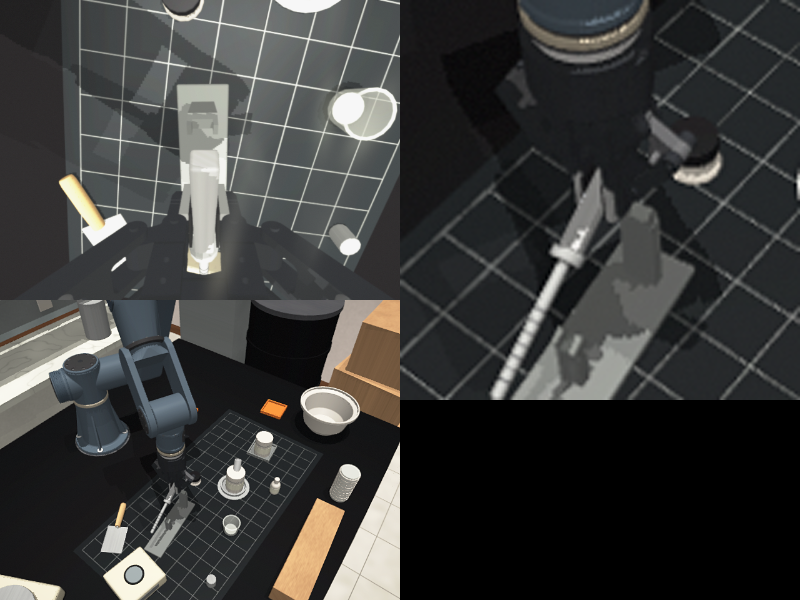

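The rod is held at 25° in the lifted hand. The tool can't tilt, so I'll pivot the rod in the pads instead. Pressing the tip against the fixed reader's near side should bring it to about 60°. First, a numeric check that estimates the rod's lean from the images.

```bash
cat >> h.py <<'E'
def lean(name="scene",im=None,c=None,xg=.046,dz=.019,rng=(-10,80)):
    "rod lean (deg below level) and grip x, by contrast of its shaft and handle against both sides in one camera"
    s=manip.sense(); tx=R.from_quat(s["tool_rot"]).apply([1,0,0]); b=np.array([tx[0],tx[1],0]); b/=np.linalg.norm(b); n=np.array([-b[1],b[0],0])
    if im is None: c=manip.camera_model(name); im=manip.snapshot(name)
    g=cv2.GaussianBlur(im.mean(2).astype(np.float32),(0,0),.8); G=s["tcp_pos"]+[0,0,dz]; best=[]
    for xg in np.arange(.036,.057,.004):
      for th in np.arange(*rng,1.):
        t=np.radians(th); a=b*np.cos(t)+np.array([0,0,np.sin(t)])
        def samp(xs,off):
            pts=np.array([proj(c,G+a*(x-xg)) for x in xs]); d=pts[-1]-pts[0]; L=np.linalg.norm(d)
            if L<3: return 0
            q=(pts+np.array([-d[1],d[0]])/L*off).astype(np.float32); return cv2.remap(g,q[None,:,0],q[None,:,1],1)[0]
        xs=np.linspace(-.093,-.005,45); m=samp(xs,0)-.5*(samp(xs,5)+samp(xs,-5))
        o=np.linspace(-.115,-.1,6); e=samp(o,0)-.5*(samp(o,5)+samp(o,-5))
        best.append((np.mean(m)-.3*np.mean(np.abs(e)),th,xg))
    best.sort(reverse=True); return [tuple(np.round(x,3)) for x in best[:5]]
E
python3 - <<'E'
from h import *
print(lean(),lean("top"))
mv(.5646,-.132,.1,-7.5)
mv(.5646,-.132,.071,-7.5)
E
```

```text
[(np.float64(142.231), np.float64(24.0), np.float64(0.048)), (np.float64(141.612), np.float64(23.0), np.float64(0.048)), (np.float64(141.132), np.float64(24.0), np.float64(0.052)), (np.float64(141.092), np.float64(23.0), np.float64(0.052)), (np.float64(137.061), np.float64(25.0), np.float64(0.048))] [(np.float64(5.144), np.float64(66.0), np.float64(0.036)), (np.float64(5.1), np.float64(66.0), np.float64(0.04)), (np.float64(5.093), np.float64(67.0), np.float64(0.036)), (np.float64(5.06), np.float64(66.0), np.float64(0.044)), (np.float64(5.048), np.float64(67.0), np.float64(0.04))]
mv [-1.49  2.52  1.38] 2.07 | at [ 0.4829 -0.0998  0.1417] hd 9.0 tilt 0.16 q6 -0.59 t 16.8 gap 13.6 F [-0.3  0.5 -1.1] 39.2
mv [-1.49  2.53  2.35] 2.07 | at [ 0.4829 -0.0998  0.1417] hd 9.0 tilt 0.16 q6 -0.59 t 16.8 gap 13.6 F [-0.3  0.5 -1.1] 39.2
```

Request:
drive_tool(motion=[[[5, -0.4, 0.8, 0, 0.7], [5, -0.8, 1.6, 0, 1.4], [5, -1.2, 2.5, 0, 2.07], [5, -1.5, 2.5, 0.5, 2.07], [5, -1.5, 2.5, 1.4, 2.07], [5, -1.5, 2.5, 2.1, 2.07], [5, -1.5, 2.5, 2.35, 2.07], [5, -1.5, 2.5, 2.35, 2.07]]], squeeze=30)

```text
t: 17.6
tcp_pos: [0.563, -0.1323, 0.0704]
tool_rot: [0.752, 0.659, -0.001, -0.002]
force: [0.1, -0.1, -1.6]
finger_gap: 0.156
gripper_force: 39.1
```

```bash
python3 - <<'E'
from h import *
print(lean()[:2]); mv(.5646,-.132,.071,-7.5)
E
```

```text
[(np.float64(109.94), np.float64(24.0), np.float64(0.052)), (np.float64(109.446), np.float64(25.0), np.float64(0.052))]
mv [0.02 0.02 0.02] -0.0 | at [ 0.5641 -0.1326  0.0716] hd -7.5 tilt 0.13 q6 -0.29 t 17.65 gap 13.6 F [ 0.3 -0.  -1.3] 39.1
```

Request:
drive_tool(motion=[[[4, -0.2, 0, 0, 0], [4, -0.4, 0, 0, 0], [4, -0.6, 0, 0, 0], [4, -0.6, 0, 0, 0]]], squeeze=20)

```text
t: 18.05
tcp_pos: [0.5632, -0.1427, 0.0751]
tool_rot: [0.753, 0.657, 0.005, -0.004]
force: [4.4, 26.9, 11.4]
finger_gap: 0.157
gripper_force: 40.8
```

```bash
python3 - <<'E'
from h import *
print(lean()[:2]); mv(.5646,-.132,.071,-7.5)
E
```

```text
[(np.float64(114.126), np.float64(27.0), np.float64(0.052)), (np.float64(112.511), np.float64(27.0), np.float64(0.048))]
mv [ 0.36 -0.    0.14] -0.03 | at [ 0.5631 -0.1427  0.0751] hd -7.7 tilt 0.72 q6 -0.32 t 18.1 gap 13.4 F [ 4.8 26.  11.9] 40.8
```

Request:
drive_tool(motion=[[[4, 0.2, 0, 0, 0], [4, 0, 0, -0.35, 0], [4, -0.25, 0, -0.7, 0], [4, -0.5, 0, -1.0, 0], [4, -0.5, 0, -1.0, 0]]])

```text
t: 18.6
tcp_pos: [0.562, -0.1634, 0.1056]
tool_rot: [0.753, 0.658, 0.003, 0.0]
force: [2.2, 10.8, 6.3]
finger_gap: 0.156
gripper_force: 40.7
```

```bash
python3 - <<'E'
from h import *
print(lean()[:2]); mv(.5646,-.132,.071,-7.5)
E
```

```text
[(np.float64(97.191), np.float64(40.0), np.float64(0.052)), (np.float64(96.431), np.float64(41.0), np.float64(0.052))]
mv [ 1.04 -0.06  1.15] -0.02 | at [ 0.562  -0.1632  0.1053] hd -7.6 tilt 0.34 q6 -0.35 t 18.65 gap 13.7 F [ 2.7 10.9  7.2] 40.8
```

Request:
drive_tool(motion=[[[4, -0.27, 0, -0.32, 0], [4, -0.57, 0, -0.6, 0], [4, -0.9, 0, -0.85, 0], [4, -1.2, 0, -1.05, 0], [4, -1.2, 0, -1.05, 0]]])

```text
t: 19.15
tcp_pos: [0.5567, -0.2014, 0.1362]
tool_rot: [0.753, 0.659, 0.002, 0.001]
force: [0.5, 3.8, 2.4]
finger_gap: 0.157
gripper_force: 42.2
```

```bash
python3 - <<'E'
from h import *
print(lean()[:3]); mv(.5646,-.132,.071,-7.5)
E
```

```text
[(np.float64(57.16), np.float64(61.0), np.float64(0.056)), (np.float64(54.777), np.float64(60.0), np.float64(0.056)), (np.float64(54.317), np.float64(61.0), np.float64(0.052))]
mv [ 2.32 -0.05  2.15] -0.01 | at [ 0.5566 -0.2013  0.1356] hd -7.6 tilt 0.18 q6 -0.41 t 19.2 gap 13.3 F [1.7 2.9 2.2] 42.2
```

Request:
drive_tool(motion=[[[3, 0.7, 0, 0, 0], [3, 1.0, 0, -1.0, 0], [3, 1.0, 0, -2.0, 0], [3, 1.0, 0, -2.5, 0], [3, 1.0, 0, -2.5, 0]]], squeeze=60)

```text
t: 19.7
tcp_pos: [0.5612, -0.1727, 0.2115]
tool_rot: [0.752, 0.66, 0.0, 0.003]
force: [-0.2, 0.7, -1.0]
finger_gap: 0.155
gripper_force: 61.0
```

```bash
python3 - <<'E'
from h import *
print(lean()[:4]); mv(.55,.15,.25,14)
c,t=snap("top","t7.png"); s,i=snap("scene","s7.png")
for k,C in(("top",c),("scene",s)): print(k,proj(C,(.549,.1358,.112)),proj(C,(.560,.109,.0845)),proj(C,(.5575,.108,.003)))
o=np.zeros((600,800,3),np.uint8)
o[:400,:400]=cv2.resize(t[170:220,297:347],(400,400),interpolation=2)
u,v=proj(s,(.555,.12,.08)).astype(int); print(u-40,v-40)
o[:400,400:]=cv2.resize(i[v-40:v+40,u-40:u+40],(400,400),interpolation=2)
cv2.imwrite("pics/c7.png",o)
E
```

```text
[(np.float64(49.703), np.float64(35.0), np.float64(0.056)), (np.float64(49.659), np.float64(35.0), np.float64(0.052)), (np.float64(49.033), np.float64(36.0), np.float64(0.056)), (np.float64(48.866), np.float64(34.0), np.float64(0.052))]
mv [10.6  -1.73 -1.37] -2.69 | at [ 0.5601 -0.1722  0.2098] hd -7.5 tilt 0.19 q6 -0.36 t 19.75 gap 12.9 F [-0.  -0.6 -0.9] 61.0
top [311.00214093 189.57489465] [321.31083647 187.9356548 ] [321.83046687 195.69207779]
scene [379.28613067 254.5369197 ] [375.57914462 273.46958676] [371.59852628 296.890228  ]
336 230
```

View pics/c7.png

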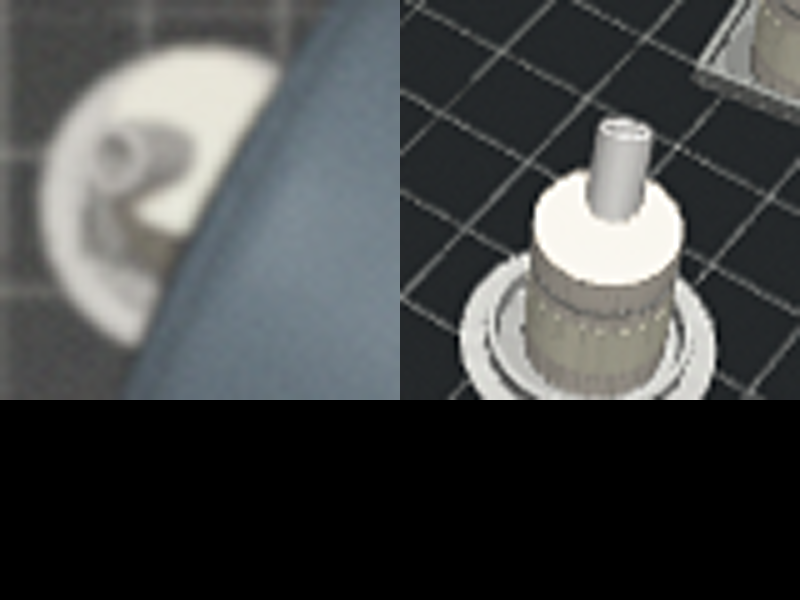

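The crop shows the mouth at (311.3,188.6) in the top view and (380.4,255.2) in the scene view. The jar is upright in the dish. That was the last picture, so the rest is numeric.

```bash
python3 - <<'E'
from h import *
from scipy.optimize import least_squares as L
c=manip.camera_model("top");s=manip.camera_model("scene")
f=lambda p:np.r_[proj(c,p)-[311.3,188.6],proj(s,p)-[380.4,255.2]]
r=L(f,[.55,.136,.112]);print(r.x,r.fun)
g=lambda p:np.r_[proj(c,[*p,.112])-[311.3,188.6],proj(s,[*p,.112])-[380.4,255.2]]
m=L(g,[.55,.136]);print(m.x,m.fun)
print(atz(s,377.4,275,.0845),atz(s,380.4,255.2,.112))
E
```

```text
[0.55181179 0.13524645 0.11230271] [-0.0903795  -0.10558513 -0.1080981   0.0198271 ]
[0.55178041 0.13535827] [-0.13014923 -0.06595874 -0.10298412  0.07744428]
[0.5652505  0.10787144 0.0845    ] [0.55183295 0.13566614 0.112     ]
```

Request:
drive_tool(motion=[[[3, 1.6, -0.3, -1.4, -0.5], [3, 3.2, -0.6, -1.4, -1], [3, 4.8, -0.9, -1.4, -1.5], [3, 6.4, -1.2, -1.4, -2], [3, 8.0, -1.5, -1.4, -2.6], [3, 9.3, -1.7, -1.4, -3.4], [3, 10.6, -1.7, -1.4, -3.55], [3, 10.6, -1.7, -1.4, -3.55], [3, 10.6, -1.7, -1.4, -3.55]]])

```text
t: 20.75
tcp_pos: [0.5499, 0.1508, 0.2493]
tool_rot: [0.566, 0.824, -0.001, -0.001]
force: [-0.1, -1.0, -1.0]
finger_gap: 0.154
gripper_force: 61.0
```

```bash
python3 - <<'E'
from h import *
c=manip.camera_model("scene");im=manip.snapshot("scene")
print(lean(im=im,c=c)[:4],lean(im=im,c=c,rng=(50,75))[:3]); mv(.55,.15,.25,21)
E
```

```text
[(np.float64(85.864), np.float64(68.0), np.float64(0.048)), (np.float64(85.853), np.float64(69.0), np.float64(0.048)), (np.float64(85.824), np.float64(67.0), np.float64(0.048)), (np.float64(85.724), np.float64(70.0), np.float64(0.052))] [(np.float64(85.864), np.float64(68.0), np.float64(0.048)), (np.float64(85.853), np.float64(69.0), np.float64(0.048)), (np.float64(85.824), np.float64(67.0), np.float64(0.048))]
mv [ 0.   -0.   -0.01] -0.01 | at [0.5501 0.1499 0.2496] hd 20.9 tilt 0.17 q6 -0.29 t 20.8 gap 13.1 F [-0.1 -0.7 -1.8] 61.0
```

```bash
cat >> h.py <<'E'
def hend(c,th,p,tx,xg=.048,dz=.019):
    b=np.array([tx[0],tx[1],0]);t=np.radians(th);a=b*np.cos(t)+np.array([0,0,np.sin(t)]);u=-b*np.sin(t)+np.array([0,0,np.cos(t)])
    G=p+np.array([0,0,dz]); return [proj(c,G+a*(.1-xg)+u*k)[1].round() for k in(.007,-.007)]+[proj(c,G+a*(.008-xg)+u*.007)[1].round()]
E
python3 - <<'E'
from h import *
c,im=snap("wrist","w8.png"); s=manip.sense(); tx=R.from_quat(s["tool_rot"]).apply([1,0,0])
o=cv2.imread("pics/w6.png")
for th in(24,26,45,55,60,65,70):print(th,hend(c,th,s["tcp_pos"],tx))
for q in(o,im):print(q[:,316:336].mean((1,2))[::8].astype(int).tolist())
E
```

```text
24 [np.float64(260.0), np.float64(226.0), np.float64(404.0)]
26 [np.float64(265.0), np.float64(230.0), np.float64(401.0)]
45 [np.float64(329.0), np.float64(276.0), np.float64(372.0)]
55 [np.float64(368.0), np.float64(310.0), np.float64(357.0)]
60 [np.float64(387.0), np.float64(328.0), np.float64(349.0)]
65 [np.float64(406.0), np.float64(347.0), np.float64(342.0)]
70 [np.float64(424.0), np.float64(366.0), np.float64(334.0)]
[135, 140, 149, 112, 202, 111, 111, 110, 110, 109, 101, 81, 78, 77, 119, 76, 78, 170, 185, 185, 185, 121, 121, 148, 161, 158, 170, 158, 146, 146, 189, 212, 215, 215, 236, 201, 198, 198, 197, 198, 198, 197, 197, 197, 197, 197, 198, 197, 197, 201, 207, 207, 245, 227, 222, 66, 61, 63, 63, 62]
[88, 85, 79, 80, 82, 97, 103, 84, 86, 87, 85, 61, 61, 78, 63, 67, 66, 65, 64, 64, 79, 58, 55, 176, 138, 137, 146, 138, 155, 129, 167, 170, 202, 232, 231, 234, 229, 67, 67, 139, 162, 162, 164, 165, 164, 164, 113, 135, 131, 124, 62, 79, 59, 58, 58, 42, 41, 42, 42, 41]
```

```bash
python3 - <<'E'
from h import *
c=manip.camera_model("wrist"); s=manip.sense(); tx=R.from_quat(s["tool_rot"]).apply([1,0,0])
for xg in(.044,.048,.052,.056):
  for dz in (.017,.021):
    print(xg,dz,hend(c,25,s["tcp_pos"],tx,xg,dz),[hend(c,t,s["tcp_pos"],tx,xg,dz)[:2] for t in (50,55,60)])
for q,a,b in((cv2.imread("pics/w6.png"),222,290),(cv2.imread("pics/w8.png"),290,410)):print(a,q[a:b:2,318:334].mean((1,2)).astype(int).tolist())
E
```

```text
0.044 0.017 [np.float64(247.0), np.float64(214.0), np.float64(394.0)] [[np.float64(339.0), np.float64(282.0)], [np.float64(360.0), np.float64(301.0)], [np.float64(381.0), np.float64(321.0)]]
0.044 0.021 [np.float64(253.0), np.float64(217.0), np.float64(401.0)] [[np.float64(349.0), np.float64(290.0)], [np.float64(371.0), np.float64(309.0)], [np.float64(393.0), np.float64(330.0)]]
0.048 0.017 [np.float64(257.0), np.float64(224.0), np.float64(398.0)] [[np.float64(341.0), np.float64(286.0)], [np.float64(360.0), np.float64(303.0)], [np.float64(379.0), np.float64(321.0)]]
0.048 0.021 [np.float64(263.0), np.float64(228.0), np.float64(404.0)] [[np.float64(350.0), np.float64(293.0)], [np.float64(370.0), np.float64(311.0)], [np.float64(390.0), np.float64(330.0)]]
0.052 0.017 [np.float64(267.0), np.float64(233.0), np.float64(401.0)] [[np.float64(342.0), np.float64(290.0)], [np.float64(359.0), np.float64(305.0)], [np.float64(376.0), np.float64(320.0)]]
0.052 0.021 [np.float64(273.0), np.float64(237.0), np.float64(408.0)] [[np.float64(352.0), np.float64(297.0)], [np.float64(369.0), np.float64(312
[... 192 characters left out ...]
0)], [np.float64(373.0), np.float64(320.0)]]
0.056 0.021 [np.float64(282.0), np.float64(247.0), np.float64(412.0)] [[np.float64(353.0), np.float64(300.0)], [np.float64(368.0), np.float64(313.0)], [np.float64(384.0), np.float64(328.0)]]
222 [146, 146, 146, 146, 146, 146, 146, 146, 146, 189, 212, 212, 212, 211, 212, 214, 215, 215, 215, 214, 214, 215, 215, 215, 235, 237, 227, 200, 198, 199, 198, 198, 198, 198]
290 [78, 63, 63, 64, 86, 91, 88, 64, 70, 123, 124, 139, 147, 156, 161, 162, 162, 162, 162, 161, 161, 162, 162, 164, 165, 165, 165, 165, 165, 164, 164, 164, 164, 165, 165, 164, 159, 154, 136, 104, 110, 123, 146, 145, 144, 141, 139, 139, 139, 133, 126, 122, 115, 100, 74, 59, 58, 58, 59, 79]
```

```bash
cat >> h.py <<'E'
def way(d,th=56,xg=.053,dz=.018,M=(.5518,.1353,.112),hd=22,tt=60):
    "TCP for the shaft d m into the tube, rod th from level, centred in the bore"
    H=np.radians(hd+90); b=np.array([np.cos(H),np.sin(H),0]); z=np.array([0,0,1.]); ax=lambda t:b*np.cos(np.radians(t))+z*np.sin(np.radians(t))
    n=b*np.sin(np.radians(tt))-z*np.cos(np.radians(tt)); s=np.sin(np.radians(tt-th)); e=np.clip(d,0,.06)*s/2
    O=np.array(M)+ax(tt)*(.095-d)+n*(e+(.095-d)*s); return O+ax(th)*xg-z*dz
E
python3 - <<'E'
from h import *
print(way(-.015),way(.095)); mv(*way(-.015),22)
E
```

```text
[0.517605   0.21993559 0.22936518] [0.54001879 0.16445952 0.13689264]
mv [ 2.59 -0.18  0.68] -0.15 | at [0.5503 0.1493 0.2498] hd 20.8 tilt 0.14 q6 -0.29 t 20.85 gap 12.4 F [-0.9 -0.3 -1. ] 61.0
```

Request:
drive_tool(motion=[[[3, 0.9, 0, 0, -0.15], [3, 1.8, -0.1, 0, -0.15], [3, 2.6, -0.18, 0.2, -0.15], [3, 2.6, -0.18, 0.68, -0.15], [3, 2.6, -0.18, 0.68, -0.15], [3, 2.6, -0.18, 0.68, -0.15]]])

```text
t: 21.45
tcp_pos: [0.5182, 0.22, 0.2303]
tool_rot: [0.559, 0.829, -0.0, -0.0]
force: [0.5, -0.2, -0.4]
finger_gap: 0.151
gripper_force: 61.0
```

```bash
python3 - <<'E'
from h import *
for d in(-.015,0,.015,.03,.045,.06): mv(*way(d),22)
c,im=snap("scene","s9.png")
# tip vs mouth in the scene view: bright blob columns just above the mouth
M=np.array([.5518,.1353,.112]); b=np.array([-.375,.927,0])
a56=b*np.cos(.977)+np.array([0,0,np.sin(.977)])
p=manip.sense()["tcp_pos"]+[0,0,.018]; tip=p-a56*.148
print("tip",tip,proj(c,tip),"mouth",proj(c,M))
u,v=proj(c,tip); g=im.mean(2).astype(int); v0=int(v)
for r in range(v0-14,v0+12,2): print(r,g[r,int(u)-14:int(u)+15].tolist())
E
```

```text
mv [ 0.01 -0.02  0.03] -0.0 | at [0.5182 0.22   0.2303] hd 22.0 tilt 0.06 q6 -0.18 t 21.45 gap 12.9 F [ 0.5 -0.2 -0.4] 61.0
mv [-0.27 -0.02  0.45] -0.0 | at [0.5182 0.22   0.2303] hd 22.0 tilt 0.06 q6 -0.18 t 21.45 gap 12.9 F [ 0.5 -0.2 -0.4] 61.0
mv [-0.54 -0.02  0.87] -0.0 | at [0.5182 0.22   0.2303] hd 22.0 tilt 0.06 q6 -0.18 t 21.45 gap 12.9 F [ 0.5 -0.2 -0.4] 61.0
mv [-0.8  -0.02  1.3 ] -0.0 | at [0.5182 0.22   0.2303] hd 22.0 tilt 0.06 q6 -0.18 t 21.45 gap 12.9 F [ 0.5 -0.2 -0.4] 61.0
mv [-1.07 -0.02  1.72] -0.0 | at [0.5182 0.22   0.2303] hd 22.0 tilt 0.06 q6 -0.18 t 21.45 gap 12.9 F [ 0.5 -0.2 -0.4] 61.0
mv [-1.33 -0.02  2.15] -0.0 | at [0.5182 0.22   0.2303] hd 22.0 tilt 0.06 q6 -0.18 t 21.45 gap 12.9 F [ 0.5 -0.2 -0.4] 61.0
tip [0.54970408 0.14335665 0.12611299] [382.13365874 247.95393363] mouth [380.28951524 255.29862274]
233 [41, 39, 39, 39, 39, 37, 37, 35, 77, 62, 33, 34, 25, 25, 20, 49, 166, 184, 176, 81, 61, 60, 23, 24, 25, 26, 25, 25, 24]
235 [39, 40, 38, 40, 40, 39, 39, 39, 25, 23, 24, 22, 60, 43, 26, 85, 131, 121, 123, 53, 23, 22, 24, 24, 25, 25, 26, 25, 25]
237 [39
[... 664 characters left out ...]
23, 24, 26, 26, 24, 24, 26, 24, 25, 25, 24, 26, 24, 24, 24, 23, 34, 59]
249 [21, 19, 19, 15, 49, 64, 51, 22, 25, 25, 25, 24, 25, 26, 24, 26, 25, 25, 26, 26, 26, 25, 27, 24, 25, 25, 27, 24, 24]
251 [20, 20, 22, 50, 49, 22, 16, 40, 60, 45, 34, 27, 24, 24, 25, 25, 25, 25, 26, 25, 25, 24, 27, 25, 24, 25, 25, 25, 23]
253 [21, 39, 48, 22, 18, 19, 19, 14, 47, 97, 99, 110, 120, 99, 76, 33, 19, 20, 24, 25, 25, 25, 25, 25, 24, 24, 23, 33, 64]
255 [48, 22, 18, 17, 23, 19, 14, 78, 213, 165, 150, 183, 182, 192, 191, 199, 220, 147, 58, 24, 24, 23, 26, 25, 26, 26, 46, 60, 25]
257 [19, 20, 20, 21, 20, 17, 14, 122, 144, 163, 181, 210, 234, 232, 219, 239, 225, 219, 111, 55, 44, 33, 28, 22, 47, 60, 23, 24, 24]
```

```bash
python3 - <<'E'
from h import *
c=manip.camera_model("scene"); b=np.array([-.375,.927,0])
p=manip.sense()["tcp_pos"]
for xg in(.042,.045,.048):
  for dz in(.017,.02):
    print(xg,dz,[proj(c,p+[0,0,dz]-(b*np.cos(np.radians(t))+np.array([0,0,np.sin(np.radians(t))]))*(.095+xg)).round(1).tolist() for t in(50,56,62)])
for d in(0,.01,.02,.03): mv(*way(d,xg=.045),22)
E
```

```text
0.042 0.017 [[382.3, 244.3], [383.0, 243.1], [383.9, 241.4]]
0.042 0.02 [[382.4, 243.3], [383.2, 242.2], [384.0, 240.4]]
0.045 0.017 [[382.0, 245.7], [382.8, 244.5], [383.6, 242.7]]
0.045 0.02 [[382.2, 244.7], [382.9, 243.6], [383.7, 241.7]]
0.048 0.017 [[381.8, 247.2], [382.5, 245.9], [383.4, 244.0]]
0.048 0.02 [[381.9, 246.2], [382.6, 245.0], [383.5, 243.1]]
mv [-0.42 -0.03  0.68] -0.01 | at [0.5187 0.2201 0.2308] hd 22.0 tilt 0.02 q6 -0.18 t 21.5 gap 12.8 F [ 0.1 -0.1 -1.8] 61.0
mv [-0.6  -0.03  0.97] -0.01 | at [0.5187 0.2201 0.2308] hd 22.0 tilt 0.02 q6 -0.18 t 21.5 gap 12.8 F [ 0.1 -0.1 -1.8] 61.0
mv [-0.78 -0.03  1.25] -0.01 | at [0.5187 0.2201 0.2308] hd 22.0 tilt 0.02 q6 -0.18 t 21.5 gap 12.8 F [ 0.1 -0.1 -1.8] 61.0
mv [-0.95 -0.03  1.53] -0.01 | at [0.5187 0.2201 0.2308] hd 22.0 tilt 0.02 q6 -0.18 t 21.5 gap 12.8 F [ 0.1 -0.1 -1.8] 61.0
```

Request:
drive_tool(motion=[[[3, -0.2, -0.03, 0.34, 0], [3, -0.42, -0.03, 0.68, 0], [3, -0.5, -0.03, 0.82, 0], [3, -0.6, -0.03, 0.97, 0], [3, -0.7, -0.03, 1.12, 0], [3, -0.78, -0.03, 1.25, 0], [3, -0.78, -0.03, 1.25, 0], [3, -0.78, -0.03, 1.25, 0]]])

```text
t: 22.3
tcp_pos: [0.5259, 0.1989, 0.1932]
tool_rot: [0.559, 0.829, 0.0, 0.0]
force: [-0.2, -0.3, -1.4]
finger_gap: 0.154
gripper_force: 59.2
```

```bash
python3 - <<'E'
from h import *
c,im=snap("scene","s10.png"); M=np.array([.5518,.1353,.112]); u,v=proj(c,M).astype(int)
g=im.mean(2).astype(int)
for r in range(v-10,v+9,2): print(r,g[r,u-10:u+15].tolist())
for d in(.02,.04,.06,.08,.095): mv(*way(d,xg=.045),22)
E
```

```text
245 [40, 39, 24, 26, 24, 24, 33, 61, 35, 21, 22, 160, 185, 184, 130, 30, 24, 24, 24, 26, 24, 25, 26, 22, 49]
247 [76, 35, 22, 23, 32, 60, 42, 25, 23, 19, 64, 133, 137, 125, 52, 22, 24, 24, 25, 25, 24, 26, 26, 25, 23]
249 [23, 20, 60, 81, 58, 29, 24, 24, 23, 14, 131, 177, 185, 165, 39, 21, 25, 25, 25, 24, 24, 24, 24, 25, 25]
251 [22, 49, 47, 24, 21, 40, 60, 45, 33, 35, 152, 159, 134, 70, 22, 24, 26, 26, 24, 26, 23, 25, 25, 25, 23]
253 [48, 21, 20, 20, 20, 15, 47, 73, 86, 84, 164, 183, 167, 49, 20, 19, 24, 24, 25, 26, 25, 24, 26, 24, 22]
255 [20, 20, 20, 20, 15, 43, 211, 187, 151, 154, 174, 159, 130, 214, 201, 145, 58, 21, 23, 25, 24, 25, 23, 27, 45]
257 [21, 20, 21, 19, 14, 94, 139, 163, 185, 223, 225, 217, 199, 203, 206, 219, 179, 61, 43, 34, 28, 23, 47, 61, 24]
259 [19, 20, 19, 19, 27, 131, 151, 172, 180, 189, 197, 196, 190, 187, 174, 170, 92, 24, 21, 20, 47, 97, 45, 38, 21]
261 [20, 18, 17, 15, 56, 138, 159, 176, 185, 194, 196, 195, 190, 182, 170, 158, 46, 20, 33, 62, 42, 22, 23, 21, 52]
263 [12, 44, 51, 67, 90, 145, 168, 179, 188, 196, 197, 194, 188, 177, 168, 123, 34, 63, 41, 23, 23, 25, 25, 26, 26]
mv [-0.02  0.02 -0.03] 0.01 | at [0.5257 0.1987 0.1924] hd 22.1 tilt 0.06 q6 -0.22 t 22.35 gap 13.0 F [ 0.1  0.4 -1.6] 59.2
mv [-0.38  0.02  0.54] 0.01 | at [0.5257 0.1987 0.1924] hd 22.1 tilt 0.06 q6 -0.22 t 22.35 gap 13.0 F [ 0.1  0.4 -1.6] 59.2
mv [-0.73  0.02  1.1 ] 0.01 | at [0.5257 0.1987 0.1924] hd 22.1 tilt 0.06 q6 -0.22 t 22.35 gap 13.0 F [ 0.1  0.4 -1.6] 59.2
mv [-1.1   0.02  1.66] 0.01 | at [0.5257 0.1987 0.1924] hd 22.1 tilt 0.06 q6 -0.22 t 22.35 gap 13.0 F [ 0.1  0.4 -1.6] 59.2
mv [-1.38  0.02  2.07] 0.01 | at [0.5257 0.1987 0.1924] hd 22.1 tilt 0.06 q6 -0.22 t 22.35 gap 13.0 F [ 0.1  0.4 -1.6] 59.2
```

Request:
drive_tool(motion=[[[3, -0.1, 0.02, 0.15, 0], [3, -0.2, 0.02, 0.3, 0], [3, -0.38, 0.02, 0.54, 0], [3, -0.5, 0.02, 0.73, 0], [3, -0.62, 0.02, 0.92, 0], [3, -0.73, 0.02, 1.1, 0], [3, -0.73, 0.02, 1.1, 0]]])

```text
t: 23.05
tcp_pos: [0.5343, 0.1788, 0.159]
tool_rot: [0.559, 0.829, -0.001, -0.001]
force: [0.1, 0.5, -0.9]
finger_gap: 0.15
gripper_force: 59.2
```

```bash
python3 - <<'E'
from h import *
for d in(.06,.08,.095): mv(*way(d,xg=.045),22)
E
```

```text
mv [-0.01 -0.   -0.01] 0.01 | at [0.5343 0.1788 0.159 ] hd 22.1 tilt 0.11 q6 -0.26 t 23.05 gap 12.8 F [ 0.1  0.5 -0.9] 59.2
mv [-0.38 -0.    0.54] 0.01 | at [0.5343 0.1788 0.159 ] hd 22.1 tilt 0.11 q6 -0.26 t 23.05 gap 12.8 F [ 0.1  0.5 -0.9] 59.2
mv [-0.66 -0.    0.96] 0.01 | at [0.5343 0.1788 0.159 ] hd 22.1 tilt 0.11 q6 -0.26 t 23.05 gap 12.8 F [ 0.1  0.5 -0.9] 59.2
```

No contact force so far. I'll carry on to the seat.

Request:
drive_tool(motion=[[[3, -0.12, 0, 0.18, 0], [3, -0.25, 0, 0.36, 0], [3, -0.38, 0, 0.54, 0], [3, -0.5, 0, 0.72, 0], [3, -0.58, 0, 0.85, 0], [3, -0.58, 0, 0.85, 0]]])

```text
t: 23.65
tcp_pos: [0.541, 0.1628, 0.1338]
tool_rot: [0.559, 0.829, -0.0, -0.001]
force: [-0.3, -0.2, -0.4]
finger_gap: 0.151
gripper_force: 59.2
```

Request:
drive_tool(motion=[[[3, -0.04, 0, 0.06, 0], [3, -0.08, 0, 0.12, 0], [3, -0.08, 0, 0.12, 0]]])

```text
t: 23.95
tcp_pos: [0.5423, 0.161, 0.131]
tool_rot: [0.559, 0.829, 0.0, 0.0]
force: [1.2, -0.8, -1.5]
finger_gap: 0.153
gripper_force: 59.4
```

```bash
python3 - <<'E'
from h import *
for d in(.095,.1): mv(*way(d,xg=.045),22)
E
```

```text
mv [-0.01 -0.03  0.02] 0.01 | at [0.5423 0.161  0.131 ] hd 22.1 tilt 0.02 q6 -0.29 t 23.95 gap 13.0 F [ 1.2 -0.8 -1.5] 59.4
mv [-0.11 -0.03  0.16] 0.01 | at [0.5423 0.161  0.131 ] hd 22.1 tilt 0.02 q6 -0.29 t 23.95 gap 13.0 F [ 1.2 -0.8 -1.5] 59.4
```

Request:
drive_tool(motion=[[[3, -0.04, 0, 0.06, 0], [3, -0.08, 0, 0.12, 0], [3, -0.08, 0, 0.12, 0]]])

```text
t: 24.25
tcp_pos: [0.5425, 0.1608, 0.1305]
tool_rot: [0.559, 0.829, 0.002, -0.001]
force: [-6.7, 6.6, 18.3]
finger_gap: 0.153
gripper_force: 62.0
```

Request:
drive_tool(motion=[[[3, -0.03, 0, 0.05, 0], [3, -0.05, 0, 0.1, 0], [3, -0.05, 0, 0.1, 0]]])

```text
t: 24.55
tcp_pos: [0.5427, 0.1608, 0.1303]
tool_rot: [0.559, 0.829, 0.003, -0.001]
force: [-11.7, 8.6, 34.7]
finger_gap: 0.151
gripper_force: 64.3
```

Request:
drive_tool(motion=[[[3, 0.08, 0, -0.15, 0], [3, 0.15, 0, -0.25, 0], [3, 0.15, 0, -0.25, 0]]])

```text
t: 24.85
tcp_pos: [0.542, 0.1617, 0.1321]
tool_rot: [0.558, 0.83, 0.0, 0.0]
force: [0.6, -0.9, -1.2]
finger_gap: 0.154
gripper_force: 59.3
```

```bash
python3 - <<'E'
from h import *
for d in(.095,.08,.06,.04,.02,0,-.02): mv(*way(d,xg=.045),22)
E
```

```text
mv [-0.04 -0.03  0.06] 0.01 | at [0.542  0.1617 0.1321] hd 22.1 tilt 0.04 q6 -0.29 t 24.85 gap 13.1 F [ 0.6 -0.9 -1.2] 59.3
mv [ 0.24 -0.03 -0.35] 0.01 | at [0.542  0.1617 0.1321] hd 22.1 tilt 0.04 q6 -0.29 t 24.85 gap 13.1 F [ 0.6 -0.9 -1.2] 59.3
mv [ 0.62 -0.03 -0.91] 0.01 | at [0.542  0.1617 0.1321] hd 22.1 tilt 0.04 q6 -0.29 t 24.85 gap 13.1 F [ 0.6 -0.9 -1.2] 59.3
mv [ 0.97 -0.03 -1.48] 0.01 | at [0.542  0.1617 0.1321] hd 22.1 tilt 0.04 q6 -0.29 t 24.85 gap 13.1 F [ 0.6 -0.9 -1.2] 59.3
mv [ 1.32 -0.02 -2.04] 0.01 | at [0.542  0.1617 0.1321] hd 22.1 tilt 0.04 q6 -0.29 t 24.85 gap 13.1 F [ 0.6 -0.9 -1.2] 59.3
mv [ 1.68 -0.02 -2.61] 0.01 | at [0.542  0.1617 0.1321] hd 22.1 tilt 0.04 q6 -0.29 t 24.85 gap 13.1 F [ 0.6 -0.9 -1.2] 59.3
mv [ 2.05 -0.02 -3.16] 0.01 | at [0.542  0.1617 0.1321] hd 22.1 tilt 0.04 q6 -0.29 t 24.85 gap 13.1 F [ 0.6 -0.9 -1.2] 59.3
```

Request:
drive_tool(motion=[[[3, 0.24, 0, -0.35, 0], [3, 0.43, 0, -0.63, 0], [3, 0.62, 0, -0.91, 0], [3, 0.97, 0, -1.48, 0], [3, 1.32, 0, -2.04, 0], [3, 1.68, 0, -2.61, 0], [3, 2.05, 0, -3.16, 0], [3, 2.3, 0, -4.2, 0], [3, 2.3, 0, -4.8, 0], [3, 2.3, 0, -4.8, 0]]])

```text
t: 25.85
tcp_pos: [0.5175, 0.2266, 0.2793]
tool_rot: [0.558, 0.83, 0.003, 0.003]
force: [0.5, -0.3, -1.4]
finger_gap: 0.153
gripper_force: 59.3
```

```bash
python3 - <<'E'
from h import *
mv(.56,-.1,.27,-7.5)
c=manip.camera_model("scene");im=manip.snapshot("scene");cv2.imwrite("pics/s11.png",im[:,:,::-1])
# jar stillness: compare with s7 around the jar
a=cv2.imread("pics/s7.png")[250:320,345:410].astype(int);b=im[250:320,345:410,::-1].astype(int);print("jar change",np.abs(a-b).mean())
a=cv2.imread("pics/s7.png")[200:260,395:450].astype(int);b=im[200:260,395:450,::-1].astype(int);print("plain change",np.abs(a-b).mean())
E
```

```text
mv [-10.62  -2.79   0.3 ] 3.71 | at [0.5175 0.2266 0.2793] hd 22.1 tilt 0.42 q6 -0.17 t 25.85 gap 13.1 F [ 0.5 -0.3 -1.4] 59.3
jar change 3.081978021978022
plain change 4.221717171717172
```

Request:
drive_tool(motion=[[[3, -1.6, -0.4, 0, 0.5], [3, -3.2, -0.8, 0, 1], [3, -4.8, -1.2, 0, 1.5], [3, -6.4, -1.6, 0, 2], [3, -8, -2, 0, 2.6], [3, -9.6, -2.4, 0, 3.2], [3, -10.6, -2.8, 0, 3.7], [3, -10.6, -2.8, 0, 3.7], [3, -10.6, -2.8, 0, 3.7]]])

```text
t: 26.8
tcp_pos: [0.5566, -0.1011, 0.2742]
tool_rot: [0.753, 0.659, -0.001, -0.002]
force: [0.1, 0.9, -0.9]
finger_gap: 0.151
gripper_force: 59.2
```

```bash
python3 - <<'E'
from h import *
print(lean(rng=(40,75))[:3]); mv(.554,-.215,.165,-7.5)
E
```

```text
[(np.float64(69.612), np.float64(56.0), np.float64(0.044)), (np.float64(69.372), np.float64(56.0), np.float64(0.04)), (np.float64(67.248), np.float64(57.0), np.float64(0.044))]
mv [-3.81  0.43  3.64] -0.0 | at [ 0.5567 -0.1002  0.2745] hd -7.5 tilt 0.2 q6 -0.24 t 26.85 gap 13.0 F [-0.3  0.6 -0.4] 59.2
```

Request:
drive_tool(motion=[[[3, -1.3, 0.1, 0.8, 0], [3, -2.6, 0.3, 1.8, 0], [3, -3.8, 0.43, 2.8, 0], [3, -3.8, 0.43, 3.4, 0], [3, -3.8, 0.43, 3.6, 0], [3, -3.8, 0.43, 3.6, 0]]])

```text
t: 27.45
tcp_pos: [0.5549, -0.2133, 0.1667]
tool_rot: [0.751, 0.66, -0.0, -0.002]
force: [-0.1, 0.4, -0.4]
finger_gap: 0.147
gripper_force: 59.2
```

Request:
drive_tool(motion=[[[2, 0, 0, 0.3, 0], [2, 0.1, 0, 0.6, 0], [2, 0.3, 0, 0.9, 0], [2, 0.5, 0, 1.2, 0], [2, 0.5, 0, 1.2, 0]]], squeeze=25)

```text
t: 27.95
tcp_pos: [0.5586, -0.1964, 0.134]
tool_rot: [0.752, 0.659, 0.002, -0.001]
force: [-0.3, 8.9, 14.9]
finger_gap: 0.15
gripper_force: 58.4
```

```bash
python3 - <<'E'
from h import *
print(lean(rng=(10,75))[:3]); mv(.554,-.215,.165,-7.5)
E
```

```text
[(np.float64(43.428), np.float64(50.0), np.float64(0.04)), (np.float64(41.889), np.float64(51.0), np.float64(0.04)), (np.float64(41.819), np.float64(50.0), np.float64(0.036))]
mv [-0.62 -0.07 -1.03] 0.0 | at [ 0.5586 -0.1966  0.1343] hd -7.5 tilt 0.27 q6 -0.4 t 28.0 gap 13.0 F [-0.3  9.9 14.4] 58.4
```

Request:
drive_tool(motion=[[[2, 0.3, 0, 0.1, 0], [2, 0.6, 0, 0.4, 0], [2, 0.85, 0, 0.75, 0], [2, 1.1, 0, 1.1, 0], [2, 1.3, 0, 1.45, 0], [2, 1.3, 0, 1.45, 0]]])

```text
t: 28.6
tcp_pos: [0.5634, -0.1598, 0.0885]
tool_rot: [0.751, 0.66, 0.001, 0.0]
force: [1.4, 4.4, 5.4]
finger_gap: 0.152
gripper_force: 51.8
```

```bash
python3 - <<'E'
from h import *
print(lean(rng=(-5,70))[:3]); mv(.554,-.215,.165,-7.5)
E
```

```text
[(np.float64(104.817), np.float64(26.0), np.float64(0.04)), (np.float64(103.72), np.float64(27.0), np.float64(0.04)), (np.float64(102.28), np.float64(26.0), np.float64(0.036))]
mv [-1.84 -0.07 -2.54] 0.01 | at [ 0.5635 -0.1604  0.0889] hd -7.4 tilt 0.08 q6 -0.34 t 28.65 gap 13.2 F [0.4 2.6 3.5] 51.7
```

Request:
drive_tool(motion=[[[2, 0.2, 0, 0.4, 0], [2, 0.35, 0, 0.8, 0], [2, 0.45, 0, 1.2, 0], [2, 0.5, 0, 1.55, 0], [2, 0.5, 0, 1.9, 0], [2, 0.5, 0, 1.9, 0]]])

```text
t: 29.25
tcp_pos: [0.5641, -0.1468, 0.0296]
tool_rot: [0.752, 0.659, -0.0, -0.001]
force: [2.0, 0.9, 2.8]
finger_gap: 0.153
gripper_force: 50.9
```

```bash
python3 - <<'E'
from h import *
print(lean(rng=(-15,60))[:3]); mv(.554,-.215,.165,-7.5)
E
```

```text
[(np.float64(112.349), np.float64(0.0), np.float64(0.04)), (np.float64(111.131), np.float64(1.0), np.float64(0.04)), (np.float64(110.914), np.float64(0.0), np.float64(0.036))]
mv [-2.29 -0.05 -4.49] -0.0 | at [ 0.5642 -0.1469  0.0303] hd -7.5 tilt 0.09 q6 -0.32 t 29.3 gap 13.1 F [1.3 0.8 2.1] 50.8
```

```bash
python3 - <<'E'
from h import *
c=manip.camera_model("scene");print(atz(c,214.3,439,.051))
w=np.array([.528,-.336]); b=np.array([.13,.991])
h=w+.135*b; print(h); mv(*h,.078,-7.5)
E
```

```text
[ 0.53089264 -0.33672597  0.051     ]
[ 0.54555  -0.202215]
mv [-1.91 -0.38 -1.59] -0.0 | at [ 0.5642 -0.1469  0.0303] hd -7.5 tilt 0.09 q6 -0.32 t 29.3 gap 13.1 F [1.3 0.8 2.1] 50.8
```

Request:
drive_tool(motion=[[[1, 0, 0, -0.5, 0], [1, 0, 0, -1.2, 0], [1, 0, 0, -1.65, 0], [1, -0.6, -0.1, -1.65, 0], [1, -1.2, -0.2, -1.65, 0], [1, -1.9, -0.33, -1.65, 0], [1, -1.9, -0.33, -1.65, 0], [1, -1.9, -0.33, -1.65, 0], [1, -1.9, -0.33, -1.65, 0], [1, -1.9, -0.33, -1.65, 0]]], squeeze=60)

```text
t: 30.3
tcp_pos: [0.5473, -0.2014, 0.081]
tool_rot: [0.752, 0.66, 0.0, -0.0]
force: [0.6, -0.6, -0.2]
finger_gap: 0.149
gripper_force: 60.6
```

```bash
python3 - <<'E'
from h import *
c=manip.camera_model("scene");im=manip.snapshot("scene");cv2.imwrite("pics/s12.png",im[:,:,::-1])
print(lean(im=im,c=c,rng=(-20,40))[:4]); mv(.546,-.202,.078,-7.5)
s=manip.sense();tx=R.from_quat(s["tool_rot"]).apply([1,0,0])
tip=s["tcp_pos"]+[0,0,.018]-tx*.135;print("tip",tip,proj(c,tip).round(1),proj(c,(.5295,-.3365,.051)).round(1))
g=im.mean(2).astype(int);u,v=proj(c,tip).astype(int)
for r in range(v-24,v+25,4):print(r,g[r,u-32:u+33:3].tolist())
for a,b in(((250,320),(345,410)),((200,260),(395,450))):
  A=cv2.imread("pics/s7.png")[a[0]:a[1],b[0]:b[1]].astype(int);print(np.abs(A-im[a[0]:a[1],b[0]:b[1],::-1]).mean())
E
```

```text
[(np.float64(21.657), np.float64(13.0), np.float64(0.036)), (np.float64(21.483), np.float64(14.0), np.float64(0.036)), (np.float64(21.066), np.float64(13.0), np.float64(0.04)), (np.float64(20.899), np.float64(14.0), np.float64(0.04))]
mv [-0.03 -0.04  0.1 ] 0.0 | at [ 0.5473 -0.2014  0.0809] hd -7.5 tilt 0.03 q6 -0.41 t 30.35 gap 12.8 F [-0.1 -0.1 -0.6] 60.6
tip [ 0.52981618 -0.33525976  0.09886913] [209.9 426.3] [213.8 438.4]
402 [213, 214, 206, 209, 209, 211, 132, 38, 39, 41, 41, 37, 185, 227, 225, 225, 225, 222, 161, 34, 166, 198]
406 [37, 71, 31, 32, 30, 71, 37, 41, 41, 40, 87, 244, 242, 243, 225, 225, 225, 226, 186, 171, 138, 31]
410 [39, 39, 36, 113, 40, 40, 40, 41, 30, 232, 242, 242, 242, 242, 223, 225, 190, 222, 147, 226, 216, 31]
414 [38, 38, 101, 37, 47, 53, 37, 192, 243, 241, 242, 242, 242, 242, 246, 143, 210, 131, 240, 243, 227, 117]
418 [41, 83, 39, 40, 40, 90, 243, 241, 241, 242, 242, 242, 243, 215, 120, 155, 243, 243, 232, 164, 129, 180]
422 [35, 39, 39, 42, 235, 242, 241, 241, 241, 242, 242, 245, 204, 142, 210, 245, 244, 231, 154, 164, 246, 243]
426 [40, 34, 189, 243, 241, 241, 241, 241, 242, 246, 61, 224, 134, 146, 82, 20, 88, 127, 248, 245, 242, 243]
430 [94, 241, 241, 241, 241, 241, 241, 242, 231, 42, 183, 178, 178, 178, 178, 179, 118, 18, 243, 242, 243, 243]
434 [241, 240, 241, 241, 241, 241, 241, 245, 32, 179, 177, 178, 178, 178, 177, 177, 180, 37, 249, 242, 242, 243]
438 [241, 241, 241, 241, 241, 241, 242, 148, 149, 177, 177, 177, 177, 177, 177, 178, 179, 53, 250, 242, 243, 243]
442 [240, 241, 241, 241, 241, 241, 242, 94, 150, 177, 177, 177, 177, 177, 177, 178, 182, 27, 248, 243, 243, 243]
446 [240, 240, 241, 241, 241, 241, 241, 241, 56, 179, 177, 177, 177, 176, 178, 179, 61, 137, 243, 243, 243, 243]
450 [240, 241, 241, 241, 241, 241, 241, 242, 70, 38, 175, 178, 178, 181, 136, 29, 204, 243, 243, 242, 242, 243]
1.0157509157509157
0.651010101010101
```

```bash
python3 -c "
from station import manip
print(manip.sign_off())"
```

```text
the job is handed in; nothing more can be done
None
```

I handed the job in at about 30 s of robot time. The jars are swapped, the rod was seated in the tube and drawn out, and it is held level about 48 mm above the window; all of this rests on my own readings, as the hand-in gave no verdict.

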